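# Open the ratchet vise and put the heat sinks away in the divided tray

## Task

Clear the repair bench: flip the red tab on the vise's ratchet handle over to the opening direction and swing the handle back and forth until the blue jaw has opened by at least 20 mm, so that the clamped heat sink comes free. Slide the tray's divider to make room for the long ones, and lay every heat sink in the tray, fins up and flat on its floor: the long black ones lengthways in the compartment at the blue end, the short copper ones in the compartment at the orange end. Leave the jaw open and do not disturb the multimeter, the spool and the tool cup.

Things in the scene. Friction and masses are not known exactly. Their poses are not given: they have to be found in the camera images.
- vise: dark steel vise fixed to bench; origin on the bench under the middle of the clamped heat sink, x the clamping direction (away from the robot), y along that heat sink, which lies on the vise's plate 12 mm above the bench. Grey fixed jaw at x = +14.5 to +36.5 mm, blue jaw opposite, hooked 3.5 mm over the heat sink's flange while closed; both jaws' tops at most 25 mm above the bench: grip above that
- jaw (a joint): opening of the blue jaw in m: 0 closed as at the start, 0.026 fully open; it slides towards the vise's -x. Driven by the toothed wheel of the ratchet alone, 10 mm per radian of the wheel; cannot be pushed by hand
- handle (a joint): angle of the ratchet handle about the vertical axis through point vise_head, rad, positive counterclockwise seen from above; at 0 the handle points from vise_head along the vise's -x (to the robot). Stops at -0.6 and 0.6; stays where it is left (about 0.35 Nm of friction, 0.8 Nm when it drives the wheel). The wheel has 18 teeth, so up to 0.35 rad of a stroke may be lost before it bites
- pawl (a joint): direction pawl, turned by the red tab, rad about a vertical pivot 42 mm from vise_head along the handle. Springs to either side of 0 (about 1 N at the tab); push the tab, a hard grip keeps it from turning. Negative (at start): the handle drives clockwise (closing), free the other way. Positive (+0.3 to +0.42, as it meets the teeth): drives counterclockwise (opening), free clockwise
- vise_head (a point): the handle's vertical axis, on top of the handle bar, 38 mm above the bench; the toothed wheel (48 mm across) lies under it
- handle_knob (a point): centre of the top of the black upright knob on the handle's end, 130 mm from vise_head; knob 20 mm across, 40 mm high, top 78 mm above the bench
- pawl_tab (a point): centre of the top of the red upright tab of the pawl, 30 mm from the pawl's pivot, towards the knob; tab 10 mm across, upper 20 mm free, top 66 mm above the bench. It moves up to 12 mm to either side of the handle's middle line: seen along the handle from vise_head to the knob, right is closing, left (counterclockwise) is opening
- jaw_face (a point): upper middle of the blue jaw's clamping face, 24.5 mm above the bench
- tray: grey open tray fixed to the bench, inside 180 (x) x 240 (y) mm, walls 5 mm thick, rim 25 mm above the bench, floor 5 mm above the bench; origin on the bench under its centre. The wall at its -y end is blue, at its +y end orange
- divider (a joint): position of the divider's middle along the tray's y, m from the tray's centre, from -0.09 to 0.09; stays where it is left, slides at about 1.5 N. The divider is 6 mm thick; the blue compartment lies on its -y side, the orange one on its +y side
- divider_grip (a point): centre of the top of the divider's black grip tab: 12 mm thick along the tray's y, 40 mm wide along x, upper 25 mm free, top 54 mm above the bench; axes as the tray's
- long_a: long black finned heat sink, clamped in the vise at the start; its origin is the centre of its underside, y along its length, x across, z up. A flange 130 x 28 mm, 5 mm thick, carries fins 20 mm wide over the whole length; 36 mm high in all, about 150 g (varies). Grip it across the fins (20 mm); above the flange the sides are free
- long_b: long black finned heat sink, loose on the bench (may be absent); its origin is the centre of its underside, y along its length, x across, z up. A flange 130 x 28 mm, 5 mm thick, carries fins 20 mm wide over the whole length; 36 mm high in all, about 150 g (varies). Grip it across the fins (20 mm); above the flange the sides are free
- short_a: short copper finned heat sink, loose on the bench (may be absent); its origin is the centre of its underside, y along its length, x across, z up. A flange 60 x 28 mm, 5 mm thick, carries fins 20 mm wide over the whole length; 36 mm high in all, about 100 g (varies). Grip it across the fins (20 mm); above the flange the sides are free
- short_b: short copper finned heat sink, loose on the bench (may be absent); its origin is the centre of its underside, y along its length, x across, z up. A flange 60 x 28 mm, 5 mm thick, carries fins 20 mm wide over the whole length; 36 mm high in all, about 100 g (varies). Grip it across the fins (20 mm); above the flange the sides are free
- meter: orange multimeter lying flat, 85 x 150 x 44 mm, origin under its centre; leave it alone
- spool: white spool, 56 mm across, 35 mm high, origin under its centre; leave it alone
- tool_cup: blue cup, 70 mm across, 75 mm high, origin under its centre; leave it alone

How it is judged (in metres and radians):
On the way, in this order (a step that is already met when the one before it is completed fails the run):
1. the pawl is flipped to the opening side (value of joint pawl above 0.1 rad), for 0.2 s.
2. the jaw is pumped open by 20 mm (value of joint jaw above 0.0195 m), for 0.2 s.
At the end, for the whole second after the job is handed in: the jaw is open by 20 mm (0.5 mm allowed); every heat sink present lies at rest, fins up (within 0.12 rad), on the tray's floor (underside within 5 mm of it), the long ones on the divider's blue side and lengthways (within 0.3 rad of the tray's y), and the short ones on its orange side (value of joint jaw above 0.0195 m and x of long_a in the frame of tray between -0.09 and 0.09 m and y of long_a in the frame of tray between -0.12 and 0.12 m and z of each of long_a, long_b, short_a, short_b in the frame of tray below 0.01 m and angle between each of long_a, long_b, short_a, short_b's own z axis and vertical below 0.12 rad and y of each of long_a, long_b in the frame of divider_grip below -0.01 m and linear speed of each of long_a, long_b, short_a, short_b below 0.02 m/s and angle between the y axis of each of long_a, long_b and the y axis of tray, either way round below 0.3 rad and x of long_b in the frame of tray between -0.09 and 0.09 m and y of long_b in the frame of tray between -0.12 and 0.12 m and x of short_a in the frame of tray between -0.09 and 0.09 m and y of short_a in the frame of tray between -0.12 and 0.12 m and y of each of short_a, short_b in the frame of divider_grip above 0.01 m and x of short_b in the frame of tray between -0.09 and 0.09 m and y of short_b in the frame of tray between -0.12 and 0.12 m); the robot touches nothing.
It fails at once if the multimeter is pushed more than 30 mm or tipped (distance of meter from where it was at the start of the episode above 0.03 m or angle between meter's own z axis and vertical above 0.4 rad).
It fails at once if the spool is pushed more than 30 mm or tipped (distance of spool from where it was at the start of the episode above 0.03 m or angle between spool's own z axis and vertical above 0.4 rad).
It fails at once if the tool cup is pushed more than 30 mm or tipped (distance of tool_cup from where it was at the start of the episode above 0.03 m or angle between tool_cup's own z axis and vertical above 0.4 rad).
Of long_b, short_a, short_b only 2 to 3 are there at a start; the rules pass over those that are not, and their reading is None.
At some moment in a run one of long_b, short_a, short_b may be knocked a few centimetres aside while the robot is not near it.
Once in a run the grip may slacken for a moment while it holds something.
It also fails if it takes over 200 s, if anything falls off the work surface, if the arm or the gripper's body presses on something with over 40 N, if the wrist force passes 120 N, or if a joint passes its speed limit or range.

## Robot

A 7-joint arm with a two-finger parallel gripper is mounted at the origin on the work surface. World frame = base frame: x ahead of the robot, y to its left, z up, the work surface at z = 0. Lengths are in m, angles in degrees, forces in N, time in s.
With the tool pointing down it reaches from about 0.425 to 0.875 m from the base axis. Payload 4.7 kg.
Tool frame: the origin (TCP) lies between the finger pads; the fingertips stand 8 mm ahead of it and the grasp point (between the pads) lies 11 mm behind it; x points along the fingers, z is the direction in which the jaws open and shut, and the axes are right-handed (so a half turn about x gives the same grasp; the last joint's range is limited). The gripper opens to 87 mm and grips with 3 to 60 N. Pads are 19 mm wide; open, the fingers measure 117 mm over their backs; the gripper's body (75 mm by 190 mm) begins 51 mm behind the grasp point.
Start: joints at [-70.869, 18.392, -4.016, 83.108, 1.295, 78.541, -3.26], TCP at [0.204, 0.617, 0.231] pointing down, gripper open.
Joint ranges: [-163.93, 163.93], [-17.29, 119.83], [-79.2, 71.16], [3.27, 140.29], [-89.18, 269.18], [5.43, 117.66], [-154.24, 154.24]. Speed limits (degrees/s): [147.25, 147.25, 180, 180, 180, 180, 180].

## Interface

Orientations are given as [roll, pitch, yaw] about the fixed x, y, z axes, in that order (R = Rz(yaw) Ry(pitch) Rx(roll)).
In Python, from cell import telemetry, vision, sign_off gives the robot as it stands. The module is installed in compiled form; this text tells all that it offers.
- The arm moves only by the tool drive_tool, never from a script. Its arguments are lists of equal length, an entry for each row: "offset": the shift along the tool's x, y, z in m, a list of three; "angular": the turn, a rotation vector about the tool's x, y, z in rad, a list of three. A call has 1 to 10 rows; each row is the pose to reach, as a shift and turn from the pose measured when the call began, along the tool's axes at that moment; what a row does not reach only later rows make up. A row lasts 1/8 s, in which the tool goes at most 62.5 mm and 10.7 degrees, less where a joint would pass 70% of its speed; a pose out of reach is approached as far as the arm can. A call with a gripper value outside its range is refused whole. "fingers" is the closure, from -1 (fully open) to 1 (shut), set as the call begins (left out, the last holds). The fingers move at their own pace and stop on an object; "squeeze" is the grip in N (left out, the last holds). Time passes only in rows, so rows that repeat a pose let the fingers close. It gives the time, the measured TCP pose, the force and the opening at its end, in the units of the state.
- telemetry.get_obs(): the state, without advancing time (a new reading comes with each control period).
- vision.read_camera(name): name is "scene" or "top" or "wrist"; returns a dict with "pixels" (384x512x3 uint8, red, green, blue), "intrinsics" (3x3 intrinsics, pixels), "world_from_camera" (4x4, takes a point from camera to world coordinates); the wrist camera has in their place "T_tool_cam" (4x4, takes a point from camera to tool coordinates, whose origin is the TCP and whose axes are the tool frame's). Camera axes: x right, y up, looking along -z (the intrinsics and any distortion apply to the point x, -y, -z); pixel columns grow to the right and rows downward; lengths in m; the calibration is good to about 2 mm. The wrist camera is an equidistant fisheye: a pixel r from the principal point sees the ray r / f radians off the axis. A picture is of the moment at which its call begins: read the wrist's pose just before it. There is no depth.
- sign_off(): hands the job in, once; it reports no verdict.
The state is a dict: "time_s": time; "qpos": joint angles; "joint_velocities": joint speeds; "effort": joint torques, N m; "tool_pos": TCP position; "tool_rot": TCP orientation; "force": force on the tool from outside, world axes, zero at the start; "wrist_torque": the same for the moment, N m; "grip_width": finger opening in m.
Only numpy, scipy, OpenCV 4.12 (cv2) and the standard library are available. Lean on these libraries where they do the work, as an engineer would, in place of code of your own. Each camera call takes 0.05 s, during which the arm holds its last target.

## Working session

There is one attempt and no reset: what is moved stays moved. The work goes in short steps, Python scripts to look and compute and a tool call to move; the robot and the scene stay as the last step left them, time stands still between calls to the robot, and variables do not carry over. Pictures are saved under pics/ and viewed, and the job is handed in when it is done.

Besides the shell and the picture viewer there is one more tool, called after "Call:" as a command line: name --argument value ..., lists and objects as JSON in quotes. drive_tool: Moves the arm, as the interface text tells. Its arguments: {"type":"object","properties":{"offset":{"type":"array"},"angular":{"type":"array"},"fingers":{"type":"number"},"squeeze":{"type":"number"}},"required":["offset","angular"]}

```bash
mkdir -p pics; cat > h.py <<'E'
import numpy as np, cv2
from scipy.spatial.transform import Rotation as R
from cell import telemetry, vision
def snap(name,fn,crop=None,scale=1):
    o=telemetry.get_obs(); c=vision.read_camera(name); im=c['pixels'][:,:,::-1].copy()
    cv2.imwrite(f'raw_{fn}.png',im)
    if crop: u0,v0,u1,v1=crop; im=im[v0:v1,u0:u1]
    if scale!=1: im=cv2.resize(im,None,fx=scale,fy=scale,interpolation=cv2.INTER_CUBIC)
    cv2.imwrite(f'pics/{fn}.png',im)
    return o,c
def ray(c,u,v,T=None):
    K=np.array(c['intrinsics']); T=np.array(c['world_from_camera'])
    d=np.linalg.inv(K)@[u,v,1]; d=np.array([d[0],-d[1],-d[2]])
    return T[:3,3],T[:3,:3]@d
def atz(c,u,v,z):
    o,d=ray(c,u,v); return o+d*(z-o[2])/d[2]
E
python3 - <<'E'
from h import *
import pickle
o,c=snap('top','top0',scale=1.5); print(o)
o,d=snap('scene','scene0',scale=1.5)
w=snap('wrist','w0')[1]
print(c['intrinsics'],c['world_from_camera'],d['intrinsics'],d['world_from_camera'],w['intrinsics'],w['T_tool_cam'],[k for k in c])
pickle.dump((c,d,w),open('cams.pkl','wb'))
E
```

```text
{'time_s': 0.0, 'qpos': array([-70.86872228,  18.43862586,  -4.01645118,  83.174452  ,
         1.29603915,  78.54068662,  -3.26029563]), 'joint_velocities': array([ 0.12748206, -0.03093239,  0.07805205,  0.03800364, -0.07216804,
       -0.02654236,  0.00982641]), 'effort': array([ 5.56428495e-04, -4.91274011e+01, -4.03515631e-01, -3.12531781e+01,
       -6.38191542e-02,  4.33324242e-02,  1.67643548e-04]), 'tool_pos': array([0.20422334, 0.61652083, 0.22947049]), 'tool_rot': array([-176.58812617,   89.89134761, -104.90887971]), 'force': array([ 0.54984516, -0.16713971, -1.23636703]), 'wrist_torque': array([ 0.03685632, -0.03882995,  0.00601364]), 'grip_width': 0.08727271137968369}
[[386.6077619    0.         260.62046533]
 [  0.         386.6077619  188.57794379]
 [  0.           0.           1.        ]] [[-1.37233266e-02  9.86489426e-01 -1.63249146e-01  4.39932045e-01]
 [-9.99905470e-01 -1.34004544e-02  3.07886941e-03 -1.28539212e-02]
 [ 8.49659389e-04  1.63275966e-01  9.86580071e-01  1.08524467e+00]
 [ 0.00000000e+00  0.00000000e+00  0.00000000e+00  1.00000000e+00]] [[368.34423777   0.         259.0265748 ]
 [  0.         368.34423777 192.23640862]
 [  0.           0.           1.        ]] [[ 0.3848739  -0.77713102  0.4979352   1.03599722]
 [ 0.92296815  0.32325902 -0.20888611 -0.19416786]
 [ 0.00136983  0.53997314  0.84168113  0.81870621]
 [ 0.          0.          0.          1.        ]] [[297.31863964   0.         257.47945724]
 [  0.         297.31863964 190.88437845]
 [  0.           0.           1.        ]] [[ 1.67416696e-04  2.41857111e-01 -9.70311862e-01 -1.54025937e-01]
 [-1.31754059e-03  9.70311087e-01  2.41856690e-01  6.68833822e-02]
 [ 9.99999118e-01  1.23793442e-03  4.81102837e-04 -1.02651878e-03]
 [ 0.00000000e+00  0.00000000e+00  0.00000000e+00  1.00000000e+00]] ['pixels', 'intrinsics', 'world_from_camera']
```

View pics/top0.png

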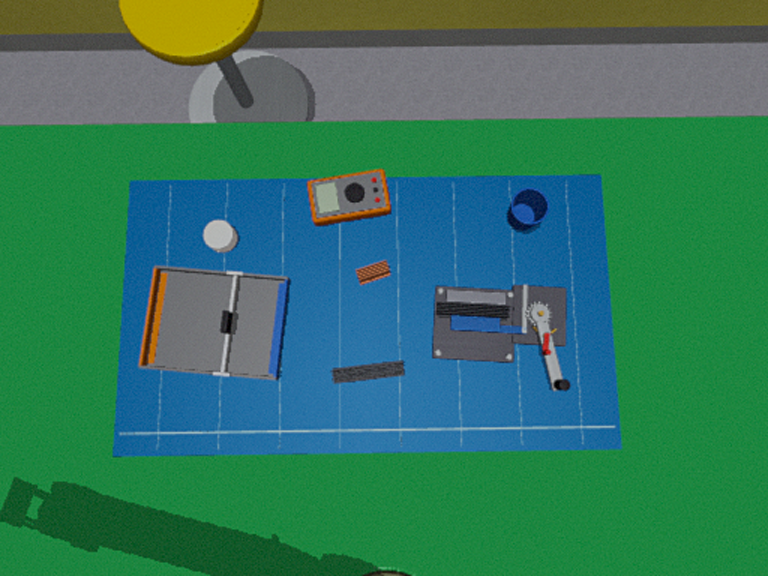

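View pics/scene0.png

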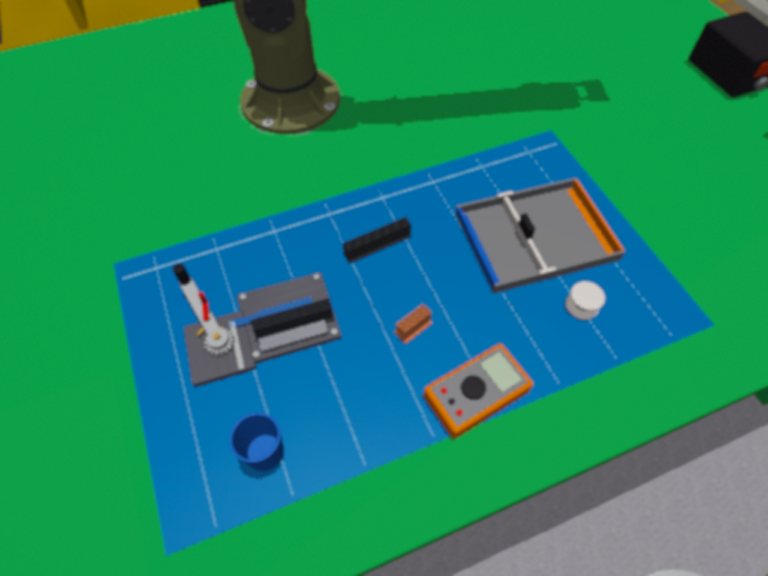

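Top picture: the tray is on the left with its orange wall at ~(150,315) and blue wall at ~(280,327). The divider grip is at (229,322). One long sink is at (368,372) and one short at (373,272); there is no second short. The vise is at (475,310), its knob at (561,385) and its tab at (547,342). I'll enlarge these.

```bash
python3 - <<'E'
from h import *
im=cv2.imread('raw_top0.png')
def cr(n,u0,v0,u1,v1,s): cv2.imwrite(f'pics/{n}.png',cv2.resize(im[v0:v1,u0:u1],None,fx=s,fy=s,interpolation=cv2.INTER_CUBIC))
cr('vise0',280,180,390,270,7)
cr('tray0',85,165,205,265,6)
cr('mid0',210,160,290,265,5)
E
```

```text
(no output)
```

View pics/vise0.png

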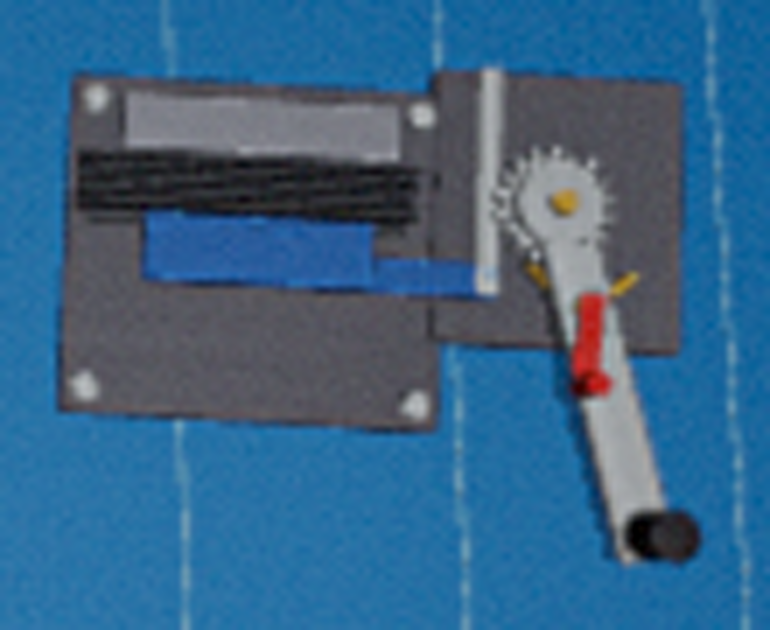

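View pics/tray0.png

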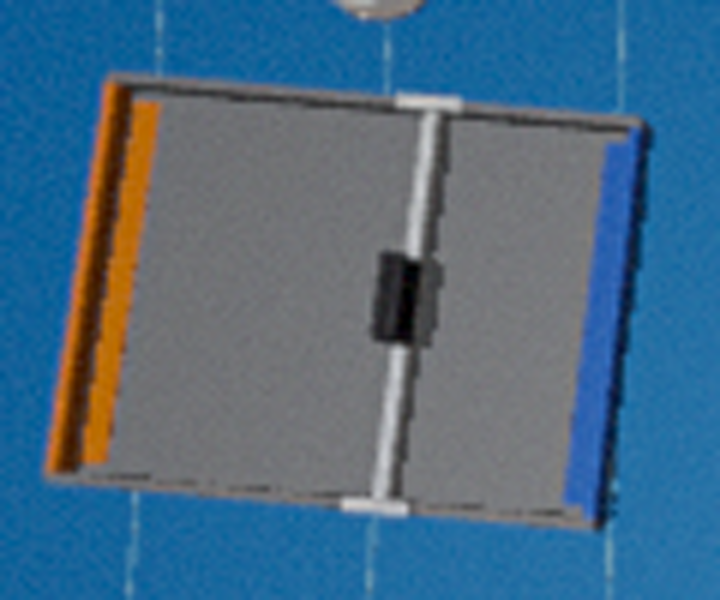

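View pics/mid0.png

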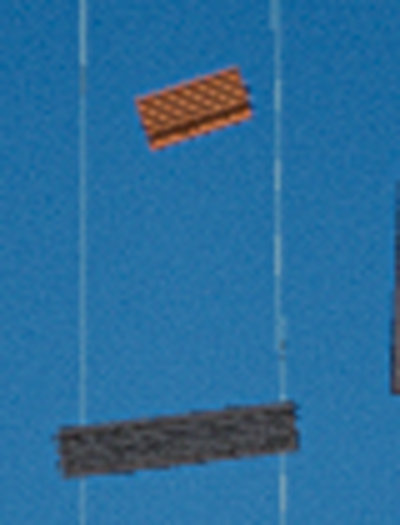

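```bash
python3 - <<'E'
from h import *
import pickle
c,d,w=pickle.load(open('cams.pkl','rb'))
V=lambda u,v,z:atz(c,280+u/7,180+v/7,z)
T=lambda u,v,z:atz(c,85+u/6,165+v/6,z)
M=lambda u,v,z:atz(c,210+u/5,160+v/5,z)
np.set_printoptions(precision=4,suppress=True)
for n,p in dict(head=V(565,202,.042),knob=V(673,536,.078),tab=V(597,383,.066)).items(): print(n,p)
print('plate',[V(*p,.012) for p in [(75,72),(437,92),(437,432),(60,410)]])
print('longa fins top',[V(*p,.048) for p in [(80,150),(416,172),(416,222),(80,208)]])
print('jawfixed',[V(*p,.025) for p in [(127,92),(400,107)]])
print('tray',[T(*p,.025) for p in [(108,75),(645,120),(602,530),(45,475)]])
print('grip',T(391,297,.054))
print('short',[M(*p,.036) for p in [(135,98),(240,67)]],[M(*p,.005) for p in [(150,150),(252,118)]])
print('long',[M(*p,.036) for p in [(60,428),(297,402),(297,448),(65,477)]])
print('meter',atz(c,348/1.5,196/1.5,.044),'spool',atz(c,220/1.5,235/1.5,.035),'cup',atz(c,528/1.5,205/1.5,.075))
im=cv2.imread('raw_scene0.png')
cv2.imwrite('pics/sv.png',cv2.resize(im[160:270,75:240],None,fx=4.5,fy=4.5,interpolation=cv2.INTER_CUBIC))
E
```

```text
head [ 0.5531 -0.2868  0.042 ]
knob [ 0.4257 -0.3101  0.078 ]
tab [ 0.4823 -0.2887  0.066 ]
plate [array([ 0.6115, -0.1008,  0.012 ]), array([ 0.6014, -0.2458,  0.012 ]), array([ 0.4663, -0.2393,  0.012 ]), array([ 0.4769, -0.0913,  0.012 ])]
longa fins top [array([ 0.5752, -0.0989,  0.048 ]), array([ 0.5649, -0.2284,  0.048 ]), array([ 0.5455, -0.2275,  0.048 ]), array([ 0.5527, -0.0983,  0.048 ])]
jawfixed [array([ 0.6011, -0.1201,  0.025 ]), array([ 0.5936, -0.228 ,  0.025 ])]
tray [array([0.6527, 0.4234, 0.025 ]), array([0.628 , 0.1733, 0.025 ]), array([0.4407, 0.1899, 0.025 ]), array([0.4687, 0.4422, 0.025 ])]
grip [0.5443 0.2801 0.054 ]
short [array([0.6396, 0.0487, 0.036 ]), array([ 0.6562, -0.0095,  0.036 ])] [array([0.6154, 0.0422, 0.005 ]), array([ 0.633 , -0.0158,  0.005 ])]
long [array([0.4598, 0.0897, 0.036 ]), array([ 0.4719, -0.0378,  0.036 ]), array([ 0.4474, -0.0374,  0.036 ]), array([0.4338, 0.087 , 0.036 ])]
meter [0.7776 0.0617 0.044 ] spool [0.7083 0.3006 0.035 ] cup [ 0.7463 -0.2655  0.075 ]
```

View pics/sv.png

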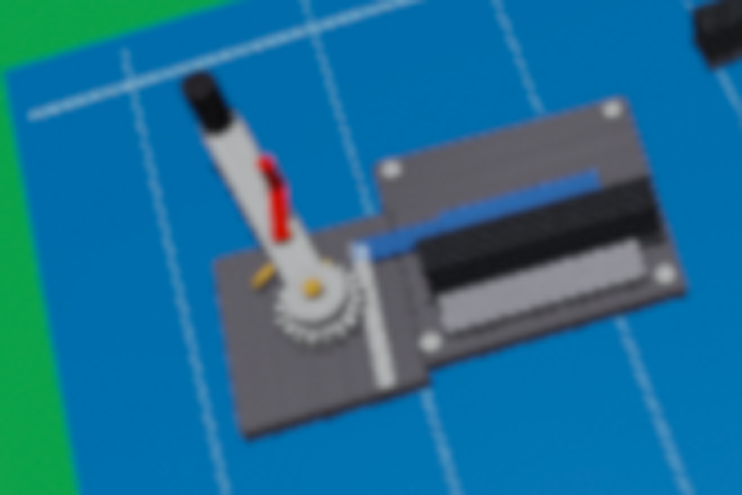

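```bash
cat >> h.py <<'E'
def Rdown(phi):
    phi=np.radians(phi); x=np.array([0,0,-1.]); z=np.array([np.cos(phi),np.sin(phi),0]); return np.c_[x,np.cross(z,x),z]
def state():
    o=telemetry.get_obs(); Rm=R.from_euler('xyz',o['tool_rot'],degrees=True).as_matrix()
    z=Rm[:,2]
    return o,np.array(o['tool_pos']),Rm,np.degrees(np.arctan2(z[1],z[0]))
def plan(*tg):
    """targets (x,y,z,phi) -> offset, angular from the present pose"""
    o,p,Rm,phi=state()
    print('t',round(o['time_s'],2),'pos',p.round(4),'phi',round(phi,1),'tilt',np.degrees(np.arccos(-Rm[2,0])).round(2),'w',round(o['grip_width'],4),'F',np.round(o['force'],1))
    for t in tg:
        off=Rm.T@(np.array(t[:3])-p); a=t[3]
        while a-phi>90: a-=180
        while a-phi<-90: a+=180
        rv=R.from_matrix(Rm.T@Rdown(a)).as_rotvec()
        print(off.round(4).tolist(),rv.round(3).tolist())
def fr(origin,yaw):
    y=np.radians(yaw); c,s=np.cos(y),np.sin(y)
    return lambda a,b: (origin[0]+c*a-s*b, origin[1]+s*a+c*b)
tray=fr((.5475,.3072),-5.98); vise_yaw=-4.
E
python3 - <<'E'
from h import *
g=(.5443,.2801)
plan((*g,.15,84),(*g,.045,84))
E
```

```text
t 0.15 pos [0.2043 0.6167 0.2297] phi 71.7 tilt 0.08 w 0.0869 F [-0.4 -0.2  0.1]
[0.0801, -0.4286, -0.2125] [-0.215, -0.001, -0.0]
[0.1851, -0.4286, -0.2123] [-0.215, -0.001, -0.0]
```

Call:
drive_tool --offset '[[0.04,-0.06,-0.03],[0.06,-0.11,-0.055],[0.08,-0.16,-0.08],[0.08,-0.21,-0.105],[0.08,-0.26,-0.13],[0.08,-0.31,-0.155],[0.08,-0.36,-0.18],[0.08,-0.41,-0.203],[0.08,-0.4286,-0.2125],[0.08,-0.4286,-0.2125]]' --angular '[[0,0,0],[-0.05,0,0],[-0.1,0,0],[-0.15,0,0],[-0.215,0,0],[-0.215,0,0],[-0.215,0,0],[-0.215,0,0],[-0.215,0,0],[-0.215,0,0]]' --fingers -0.2 --squeeze 10

```text
time_s: 1.4
tool_pos: [0.5449, 0.2788, 0.1497]
tool_rot: [158.8, 89.9, -117.3]
force: [-0.3, 1.7, -1.2]
grip_width: 0.052
```

```bash
python3 - <<'E'
from h import *
snap('wrist','w1')
g=(.5443,.2801)
plan((*g,.044,84))
E
```

```text
t 1.45 pos [0.5434 0.2809 0.1496] phi 84.0 tilt 0.12 w 0.0522 F [-0.6  0.1  0.1]
[0.1056, -0.0012, -0.0006] [0.0, -0.001, -0.002]
```

View pics/w1.png

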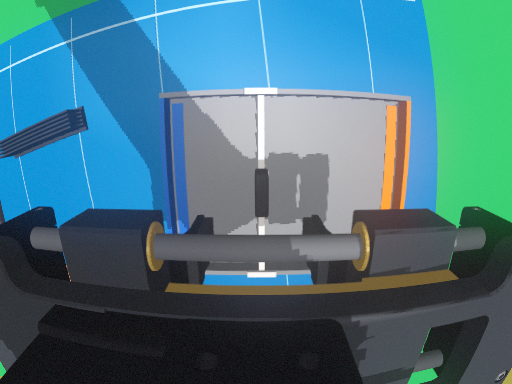

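Wrist picture: the black grip tab at (262,193) sits midway between the fingertips at (203,235) and (313,235). I'll go down and grip it.

Call:
drive_tool --offset '[[0.04,-0.001,0],[0.08,-0.001,0],[0.106,-0.001,0],[0.106,-0.001,0]]' --angular '[[0,0,0],[0,0,0],[0,0,0],[0,0,0]]'

```text
time_s: 1.95
tool_pos: [0.5404, 0.2826, 0.0413]
tool_rot: [113.2, 89.6, -162.5]
force: [-0.5, 0.3, 0.5]
grip_width: 0.0521
```

Call:
drive_tool --offset '[[0,0,0],[0,0,0],[0,0,0],[0,0,0]]' --angular '[[0,0,0],[0,0,0],[0,0,0],[0,0,0]]' --fingers 1 --squeeze 8

```text
time_s: 2.45
tool_pos: [0.5408, 0.2827, 0.0419]
tool_rot: [111.1, 89.6, -164.7]
force: [0.4, 0.2, 0.2]
grip_width: 0.0197
```

```bash
python3 - <<'E'
from h import *
print(tray(0,.044))
plan((*tray(0,.044),.044,84))
E
```

```text
(np.float64(0.552083977344114), np.float64(0.3509605661721675))
t 2.45 pos [0.5408 0.2827 0.0419] phi 84.2 tilt 0.38 w 0.0197 F [0.4 0.2 0.2]
[-0.0023, -0.0043, 0.069] [0.004, -0.002, -0.006]
```

Call:
drive_tool --offset '[[0,0,0],[0,0,0],[0,0,0]]' --angular '[[0,0,0],[0,0,0],[0,0,0]]'

```text
time_s: 2.82
tool_pos: [0.5409, 0.2825, 0.042]
tool_rot: [111.8, 89.6, -163.9]
force: [-0.8, -0.5, -0.2]
grip_width: 0.012
```

Call:
drive_tool --offset '[[0,0,0.015],[0,0,0.03],[0,-0.001,0.045],[0,-0.001,0.06],[0,-0.001,0.07],[0,-0.001,0.07],[0,-0.001,0.07]]' --angular '[[0,0,0],[0,0,0],[0,0,0],[0,0,0],[0,0,0],[0,0,0],[0,0,0]]'

```text
time_s: 3.7
tool_pos: [0.5482, 0.3536, 0.042]
tool_rot: [97.1, 89.6, -178.7]
force: [-5.1, 1.8, 5.0]
grip_width: 0.0122
```

```bash
python3 - <<'E'
from h import *
plan((*tray(0,.044),.044,84))
snap('top','top1',crop=(85,165,205,265),scale=6)
E
```

```text
t 3.7 pos [0.5482 0.3536 0.042 ] phi 84.3 tilt 0.41 w 0.0122 F [-5.1  1.8  5. ]
[-0.002, -0.0041, -0.0023] [0.005, -0.001, -0.007]
```

View pics/top1.png

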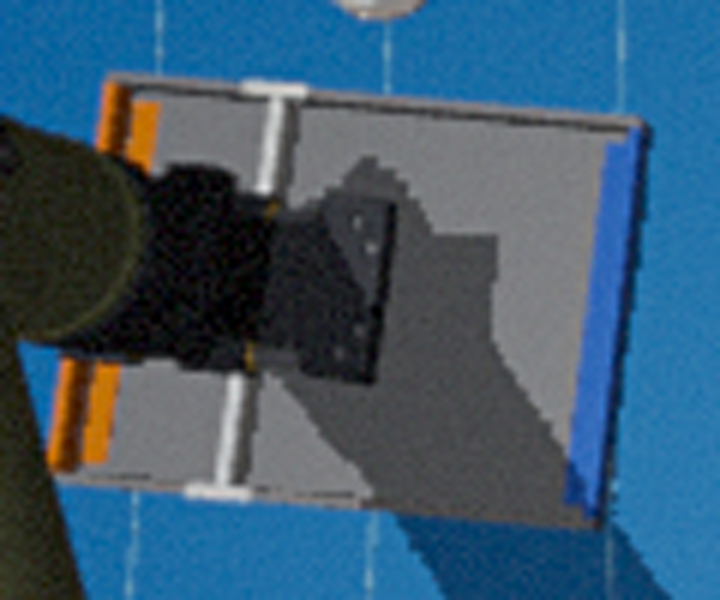

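The divider bar moved left by about 155 enlarged pixels, from (405,300) to (250,290), which is roughly 70 mm. Releasing it and going to the vise.

Call:
drive_tool --offset '[[0,0,0],[0,0,0],[-0.04,0,0],[-0.08,0,0],[-0.11,0,0]]' --angular '[[0,0,0],[0,0,0],[0,0,0],[0,0,0],[0,0,0]]' --fingers -0.2

```text
time_s: 4.38
tool_pos: [0.5503, 0.3526, 0.1538]
tool_rot: [95.8, 89.7, 180.0]
force: [0.2, 0.4, -0.1]
grip_width: 0.0496
```

```bash
cat >> h.py <<'E'
head=np.array([.5531,-.2868])
def H(r,n,ang):  # point at r along handle, n to its left; ang handle joint rad
    a=np.radians(180+vise_yaw)+ang; h=np.array([np.cos(a),np.sin(a)]); return tuple(head+r*h+n*np.array([-h[1],h[0]]))
E
python3 - <<'E'
from h import *
a=.251
p=H(.07,-.041,a); print(p,H(.13,0,a))
plan((*p,.15,100.4))
E
```

```text
(np.float64(0.47685778225039527), np.float64(-0.25908494574023266)) (np.float64(0.42522803210363724), np.float64(-0.31022562328544456))
t 4.38 pos [0.5503 0.3526 0.1538] phi 84.2 tilt 0.28 w 0.0496 F [ 0.2  0.4 -0.1]
[0.0042, 0.011, -0.616] [-0.283, 0.0, -0.005]
```

Call:
drive_tool --offset '[[0,0,-0.06],[0,0,-0.12],[0,0,-0.18],[0,0,-0.24],[0,0,-0.3],[0,0,-0.36],[0,0.005,-0.42],[0.004,0.01,-0.48],[0.004,0.011,-0.54],[0.004,0.011,-0.59]]' --angular '[[0,0,0],[-0.03,0,0],[-0.06,0,0],[-0.09,0,0],[-0.12,0,0],[-0.15,0,0],[-0.18,0,0],[-0.21,0,0],[-0.25,0,0],[-0.283,0,0]]' --fingers 1

```text
time_s: 5.62
tool_pos: [0.4785, -0.2367, 0.1503]
tool_rot: [97.3, 89.8, -162.4]
force: [0.8, 0.6, -0.6]
grip_width: 0.0006
```

Call:
drive_tool --offset '[[0,0,-0.02],[0,0,-0.02]]' --angular '[[0,0,0],[0,0,0]]'

```text
time_s: 5.88
tool_pos: [0.4811, -0.2594, 0.1504]
tool_rot: [117.1, 89.7, -142.9]
force: [0.6, 1.0, -0.3]
grip_width: 0.0006
```

```bash
python3 - <<'E'
from h import *
import pickle
o,c=snap('wrist','w2',scale=1.5)
pickle.dump((state()[1:3],c),open('w2.pkl','wb'))
a=.251
p=H(.07,-.041,a); q=H(.07,-.012,a)
plan((*p,.058,100.4),(*q,.058,100.4))
E
```

```text
t 5.92 pos [ 0.4815 -0.2572  0.1501] phi 100.2 tilt 0.26 w 0.0003 F [ 0.3  0.6 -0.2]
[0.0922, 0.0045, -0.0009] [-0.004, -0.001, -0.004]
[0.0922, 0.0044, -0.0299] [-0.004, -0.001, -0.004]
```

View pics/w2.png

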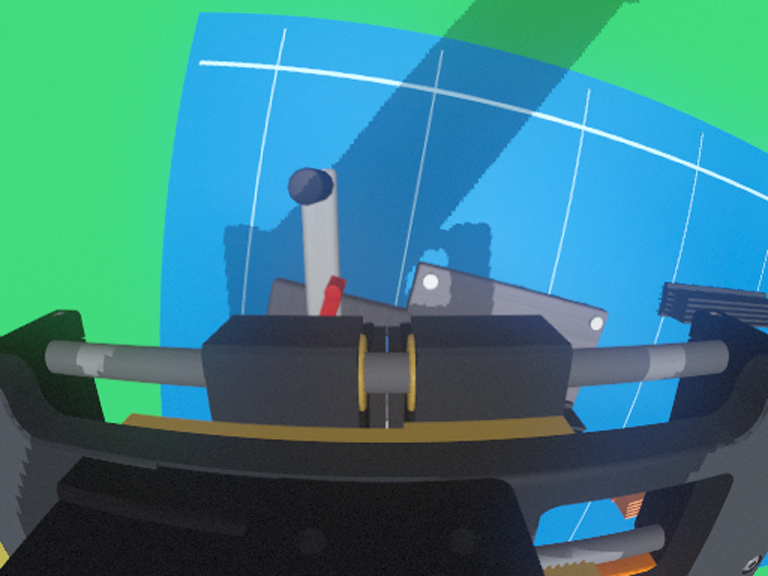

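```bash
cat >> h.py <<'E'
def wz(pR,c,u,v,z):
    K=np.array(c['intrinsics']); d=np.array([(u-K[0,2])/K[0,0],(v-K[1,2])/K[1,1]]); r=np.linalg.norm(d)
    k=np.array([d[0]/r*np.sin(r),-d[1]/r*np.sin(r),-np.cos(r)]) if r>0 else np.array([0,0,-1.])
    T=np.array(c['T_tool_cam']); p,Rm=pR
    o=p+Rm@T[:3,3]; D=Rm@T[:3,:3]@k; return o+D*(z-o[2])/D[2]
E
python3 - <<'E'
from h import *
import pickle
pR,c=pickle.load(open('w2.pkl','rb'))
print(wz(pR,c,308/1.5,185/1.5,.078),wz(pR,c,338/1.5,282/1.5,.066),wz(pR,c,333/1.5,175/1.5,.038))
E
```

```text
[ 0.4253739  -0.30812834  0.078     ] [ 0.47575945 -0.28576165  0.066     ] [ 0.41877   -0.3010526  0.038    ]
```

Call:
drive_tool --offset '[[0.03,0.004,0.003],[0.06,0.004,0.003],[0.092,0.004,0.003],[0.092,0.004,0.003],[0.092,0.004,-0.006],[0.092,0.004,-0.015],[0.092,0.004,-0.024],[0.092,0.004,-0.03],[0.092,0.004,-0.03]]' --angular '[[0,0,0],[0,0,0],[0,0,0],[0,0,0],[0,0,0],[0,0,0],[0,0,0],[0,0,0],[0,0,0]]'

```text
time_s: 7.05
tool_pos: [0.4826, -0.2886, 0.0584]
tool_rot: [110.7, 89.7, -149.2]
force: [-0.4, 0.4, -0.0]
grip_width: 0.0005
```

```bash
python3 - <<'E'
from h import *
import pickle
o,c=snap('wrist','w3',scale=1.5)
plan()
snap('scene','s3',crop=(75,160,240,270),scale=4.5)
E
```

```text
t 7.1 pos [ 0.4826 -0.2881  0.0583] phi 100.1 tilt 0.25 w 0.0006 F [ 0.8  0.1 -0.2]
```

View pics/w3.png

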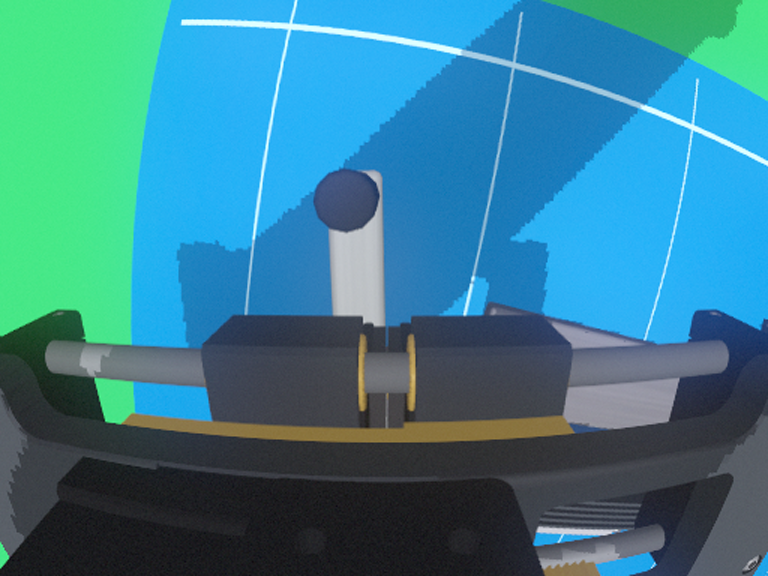

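View pics/s3.png

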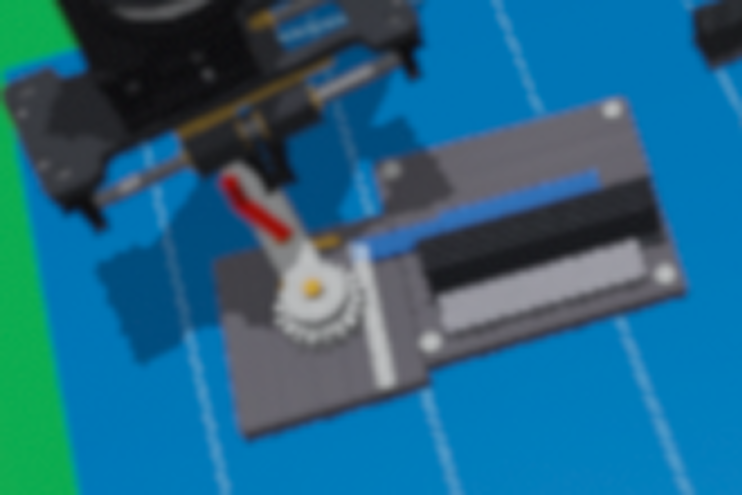

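The scene picture shows the tab's end now at (230,183) on the far side of the handle line, so the pawl has flipped. Next I'll lift and go to the knob.

```bash
python3 - <<'E'
from h import *
a=.251
p=H(.13,0,a)
plan((.48,-.27,.058,100.4),(.48,-.27,.14,100.4),(*p,.14,100.4))
E
```

```text
t 7.15 pos [ 0.4826 -0.2876  0.0582] phi 100.2 tilt 0.25 w 0.0006 F [-0.7  0.6 -0.1]
[0.0001, -0.0006, 0.0178] [-0.004, -0.001, -0.004]
[-0.0819, -0.0002, 0.0178] [-0.004, -0.001, -0.004]
[-0.0816, 0.0608, -0.0122] [-0.004, -0.001, -0.004]
```

Call:
drive_tool --offset '[[0,0,0.015],[-0.04,0,0.015],[-0.082,0,0.015],[-0.082,0.03,0],[-0.082,0.06,-0.012],[-0.082,0.061,-0.012],[-0.082,0.061,-0.012],[-0.082,0.061,-0.012]]' --angular '[[0,0,0],[0,0,0],[0,0,0],[0,0,0],[0,0,0],[0,0,0],[0,0,0],[0,0,0]]' --fingers 0.17

```text
time_s: 8.15
tool_pos: [0.426, -0.3088, 0.1403]
tool_rot: [95.1, 89.8, -164.6]
force: [-0.0, 0.2, -0.1]
grip_width: 0.0358
```

```bash
python3 - <<'E'
from h import *
snap('top','top4',crop=(280,180,390,270),scale=7)
o,c=snap('wrist','w4',scale=1.5)
a=.251
p=H(.13,0,a)
plan((*p,.053,100.4))
print(wz(state()[1:3],c,257,150,.078))
E
```

```text
t 8.25 pos [ 0.4257 -0.3092  0.1403] phi 100.3 tilt 0.26 w 0.036 F [ 0.5 -0.   0.3]
[0.0873, 0.0003, -0.0008] [-0.002, -0.001, -0.005]
[ 0.38224839 -0.31788142  0.078     ]
```

View pics/w4.png

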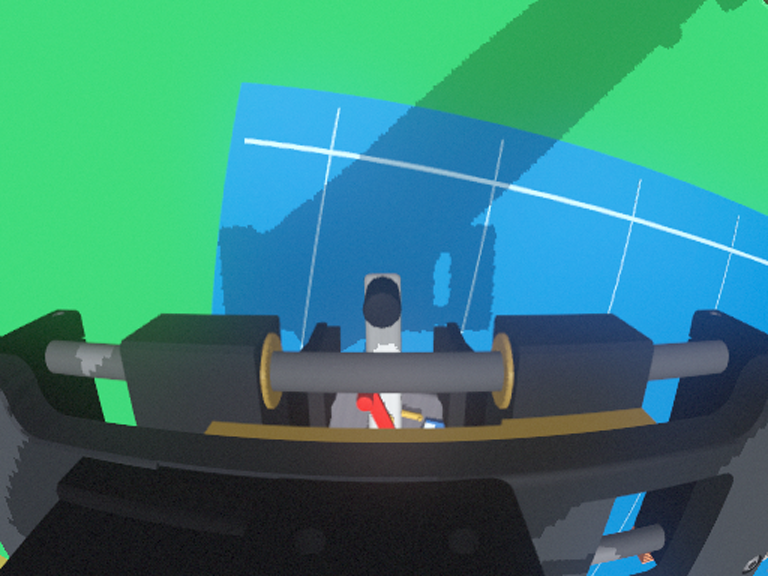

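View pics/top4.png

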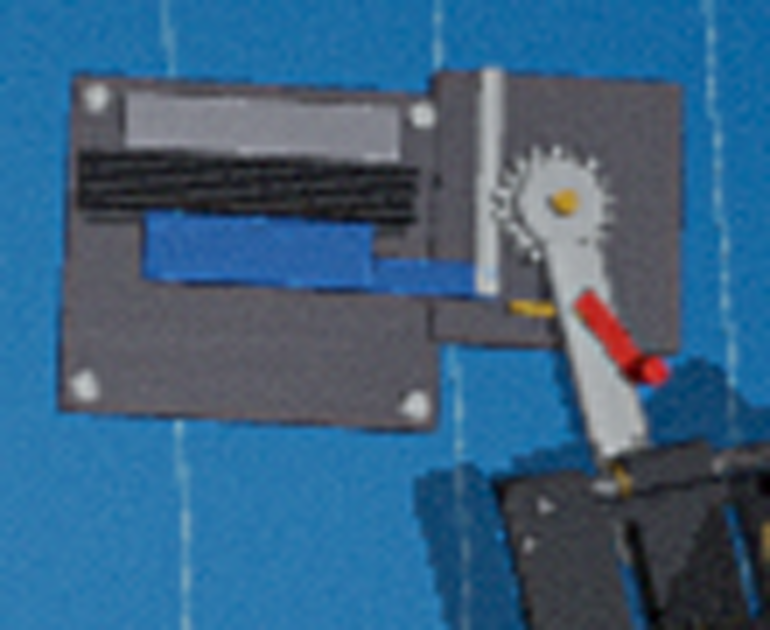

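Wrist picture: the knob at (382,300) is centred between the fingertips at (320,335) and (445,335), and the tab is on the left (opening) side. Going down.

Call:
drive_tool --offset '[[0.04,0,-0.001],[0.08,0,-0.001],[0.087,0,-0.001],[0.087,0,-0.001],[0.087,0,-0.001]]' --angular '[[0,0,0],[0,0,0],[0,0,0],[0,0,0],[0,0,0]]'

```text
time_s: 8.88
tool_pos: [0.4268, -0.311, 0.0549]
tool_rot: [135.8, 89.8, -124.0]
force: [0.8, 0.3, 0.0]
grip_width: 0.036
```

Call:
drive_tool --offset '[[0,0,0],[0,0,0]]' --angular '[[0,0,0],[0,0,0]]' --fingers 0.43

```text
time_s: 9.12
tool_pos: [0.4275, -0.3114, 0.0559]
tool_rot: [170.0, 89.8, -89.7]
force: [0.7, -0.5, -0.5]
grip_width: 0.027
```

```bash
cat >> h.py <<'E'
def arc(a0,a1,n=10,r=.13,z=.053,extra=1):
    L=[]
    for i in range(1,n+1):
        a=a0+(a1-a0)*min(1,i/(n-extra)); L.append((*H(r,0,a),z,86+np.degrees(a)))
    plan(*L)
E
python3 - <<'E'
from h import *
arc(.251,-.56)
E
```

```text
t 9.12 pos [ 0.4275 -0.3114  0.0559] phi 100.3 tilt 0.19 w 0.027 F [ 0.7 -0.5 -0.5]
[0.0028, 0.0015, 0.0133] [0.088, -0.003, -0.0]
[0.0028, -0.0001, 0.0249] [0.178, -0.003, -0.0]
[0.0028, -0.0027, 0.0363] [0.269, -0.003, -0.0]
[0.0027, -0.0063, 0.0475] [0.359, -0.003, 0.0]
[0.0027, -0.0109, 0.0582] [0.449, -0.003, 0.0]
[0.0026, -0.0164, 0.0685] [0.539, -0.003, 0.0]
[0.0026, -0.0229, 0.0783] [0.629, -0.003, 0.0]
[0.0026, -0.0302, 0.0875] [0.719, -0.003, 0.001]
[0.0025, -0.0383, 0.0959] [0.809, -0.003, 0.001]
[0.0025, -0.0383, 0.0959] [0.809, -0.003, 0.001]
```

Call:
drive_tool --offset '[[0.001,0.0015,0.0133],[0.002,0,0.0249],[0.0025,-0.0027,0.0363],[0.0025,-0.0063,0.0475],[0.0025,-0.0109,0.0582],[0.0025,-0.0164,0.0685],[0.0025,-0.0229,0.0783],[0.0025,-0.0302,0.0875],[0.0025,-0.0383,0.0959],[0.0025,-0.0383,0.0959]]' --angular '[[0.088,0,0],[0.178,0,0],[0.269,0,0],[0.359,0,0],[0.449,0,0],[0.539,0,0],[0.629,0,0],[0.719,0,0],[0.809,0,0],[0.809,0,0]]'

```text
time_s: 10.38
tool_pos: [0.4486, -0.2099, 0.0534]
tool_rot: [-131.6, 89.8, -77.6]
force: [0.0, -0.5, -0.2]
grip_width: 0.0248
```

```bash
python3 - <<'E'
from h import *
arc(-.6,.57)
snap('top','top5',crop=(280,180,390,270),scale=6)
E
```

```text
t 10.38 pos [ 0.4486 -0.2099  0.0534] phi 54.0 tilt 0.2 w 0.0248 F [ 0.  -0.5 -0.2]
[0.0004, -0.0003, -0.0123] [-0.088, -0.002, 0.002]
[0.0005, -0.0028, -0.029] [-0.218, -0.003, 0.002]
[0.0005, -0.0075, -0.0452] [-0.348, -0.003, 0.002]
[0.0006, -0.0143, -0.0607] [-0.478, -0.003, 0.002]
[0.0006, -0.023, -0.0751] [-0.608, -0.003, 0.002]
[0.0007, -0.0336, -0.0883] [-0.738, -0.003, 0.002]
[0.0008, -0.0457, -0.1001] [-0.868, -0.003, 0.001]
[0.0008, -0.0593, -0.1101] [-0.998, -0.003, 0.001]
[0.0009, -0.074, -0.1183] [-1.128, -0.003, 0.001]
[0.0009, -0.074, -0.1183] [-1.128, -0.003, 0.001]
```

View pics/top5.png

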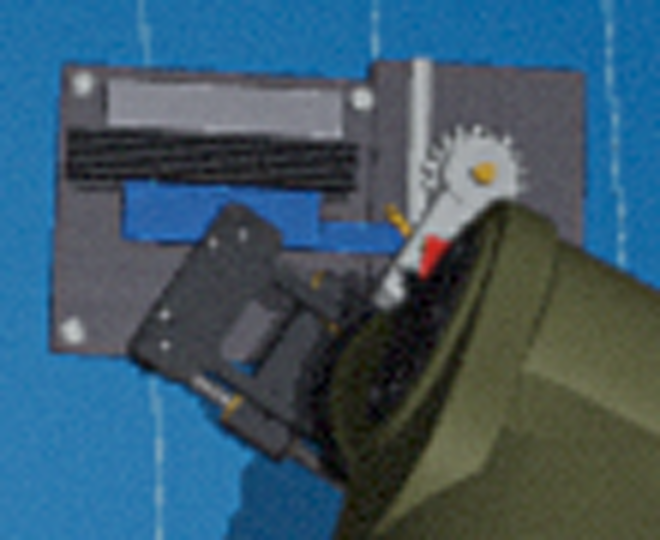

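The handle is swung towards the jaw and the jaw has not moved. Now the driving stroke.

Call:
drive_tool --offset '[[0,-0.0003,-0.0123],[0,-0.0028,-0.029],[0,-0.0075,-0.0452],[0,-0.0143,-0.0607],[0.0005,-0.023,-0.0751],[0.0005,-0.0336,-0.0883],[0.001,-0.0457,-0.1001],[0.001,-0.0593,-0.1101],[0.001,-0.074,-0.1183],[0.001,-0.074,-0.1183]]' --angular '[[-0.088,0,0],[-0.218,0,0],[-0.348,0,0],[-0.478,0,0],[-0.608,0,0],[-0.738,0,0],[-0.868,0,0],[-0.998,0,0],[-1.128,0,0],[-1.128,0,0]]'

```text
time_s: 11.68
tool_pos: [0.4353, -0.3444, 0.0493]
tool_rot: [34.3, 89.4, 152.7]
force: [-2.9, 5.6, -5.8]
grip_width: 0.0247
```

```bash
python3 - <<'E'
from h import *
arc(.6,-.58)
snap('top','top6',crop=(280,180,390,270),scale=6)
E
```

```text
t 11.68 pos [ 0.4353 -0.3444  0.0493] phi 118.3 tilt 0.55 w 0.0247 F [-2.9  5.6 -5.8]
[-0.0037, -0.0016, 0.0073] [0.095, 0.008, -0.006]
[-0.0036, -0.0043, 0.0241] [0.226, 0.007, -0.006]
[-0.0035, -0.0092, 0.0404] [0.358, 0.007, -0.007]
[-0.0034, -0.0162, 0.0559] [0.489, 0.006, -0.007]
[-0.0033, -0.0252, 0.0704] [0.62, 0.006, -0.008]
[-0.0033, -0.0359, 0.0836] [0.751, 0.006, -0.008]
[-0.0032, -0.0484, 0.0952] [0.882, 0.005, -0.009]
[-0.0032, -0.0622, 0.1052] [1.013, 0.005, -0.009]
[-0.0032, -0.0772, 0.1132] [1.144, 0.004, -0.009]
[-0.0032, -0.0772, 0.1132] [1.144, 0.004, -0.009]
```

View pics/top6.png

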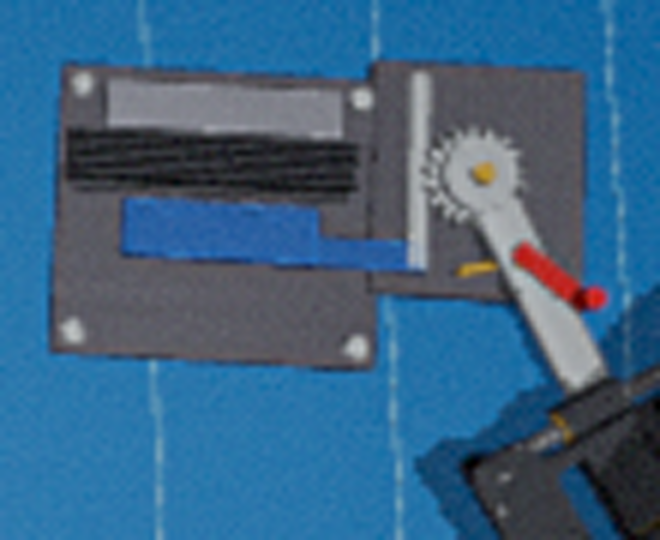

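The jaw's lower edge dropped from ~243 to ~258 enlarged, about 7 mm open. Repeating.

Call:
drive_tool --offset '[[-0.0037,-0.0016,0.0073],[-0.0036,-0.0043,0.0241],[-0.0035,-0.0092,0.0404],[-0.0034,-0.0162,0.0559],[-0.0033,-0.0252,0.0704],[-0.0033,-0.0359,0.0836],[-0.0032,-0.0484,0.0952],[-0.0032,-0.0622,0.1052],[-0.0032,-0.0772,0.1132],[-0.0032,-0.0772,0.1132]]' --angular '[[0.095,0.007,-0.006],[0.226,0.007,-0.006],[0.358,0.007,-0.007],[0.489,0.006,-0.007],[0.62,0.006,-0.008],[0.751,0.006,-0.008],[0.882,0.005,-0.009],[1.013,0.005,-0.009],[1.144,0.004,-0.009],[1.144,0.004,-0.009]]'

```text
time_s: 12.98
tool_pos: [0.4505, -0.2087, 0.0539]
tool_rot: [-35.5, 89.8, 17.4]
force: [-0.1, -0.9, -0.0]
grip_width: 0.0251
```

```bash
python3 - <<'E'
from h import *
arc(-.6,.58)
E
```

```text
t 12.97 pos [ 0.4505 -0.2087  0.0539] phi 53.0 tilt 0.25 w 0.0251 F [-0.1 -0.9 -0. ]
[0.0008, 0.0003, -0.0145] [-0.107, 0.003, 0.003]
[0.0008, -0.0026, -0.0313] [-0.239, 0.003, 0.003]
[0.0007, -0.0077, -0.0475] [-0.37, 0.003, 0.003]
[0.0007, -0.0149, -0.063] [-0.501, 0.003, 0.003]
[0.0007, -0.024, -0.0773] [-0.632, 0.003, 0.004]
[0.0007, -0.035, -0.0904] [-0.763, 0.002, 0.004]
[0.0006, -0.0475, -0.1019] [-0.894, 0.002, 0.004]
[0.0006, -0.0615, -0.1117] [-1.025, 0.002, 0.004]
[0.0007, -0.0766, -0.1195] [-1.156, 0.002, 0.004]
[0.0007, -0.0766, -0.1195] [-1.156, 0.002, 0.004]
```

Call:
drive_tool --offset '[[0,0.0003,-0.0145],[0,-0.0026,-0.0313],[0,-0.0077,-0.0475],[-0.001,-0.0149,-0.063],[-0.002,-0.024,-0.0773],[-0.002,-0.035,-0.0904],[-0.003,-0.0475,-0.1019],[-0.003,-0.0615,-0.1117],[-0.003,-0.0766,-0.1195],[-0.003,-0.0766,-0.1195]]' --angular '[[-0.107,0.003,0.003],[-0.239,0.003,0.003],[-0.37,0.003,0.003],[-0.501,0.003,0.003],[-0.632,0.003,0.004],[-0.763,0.002,0.004],[-0.894,0.002,0.004],[-1.025,0.002,0.004],[-1.156,0.002,0.004],[-1.156,0.002,0.004]]'

```text
time_s: 14.22
tool_pos: [0.439, -0.3508, 0.0559]
tool_rot: [-21.2, 89.9, 97.9]
force: [0.1, -0.1, -0.4]
grip_width: 0.025
```

```bash
python3 - <<'E'
from h import *
arc(.6,-.58)
snap('top','top7',crop=(280,180,390,270),scale=6)
E
```

```text
t 14.22 pos [ 0.439  -0.3508  0.0559] phi 119.1 tilt 0.07 w 0.025 F [ 0.1 -0.1 -0.4]
[0.0029, -0.0016, 0.0145] [0.109, 0.001, 0.0]
[0.0029, -0.0046, 0.0313] [0.24, 0.001, 0.0]
[0.0029, -0.0097, 0.0475] [0.371, 0.001, 0.0]
[0.003, -0.0169, 0.063] [0.503, 0.001, 0.0]
[0.003, -0.0261, 0.0773] [0.634, 0.001, 0.0]
[0.003, -0.037, 0.0903] [0.765, 0.001, -0.0]
[0.003, -0.0496, 0.1018] [0.896, 0.001, -0.0]
[0.003, -0.0636, 0.1116] [1.027, 0.001, -0.0]
[0.0031, -0.0787, 0.1194] [1.158, 0.001, -0.0]
[0.0031, -0.0787, 0.1194] [1.158, 0.001, -0.0]
```

View pics/top7.png

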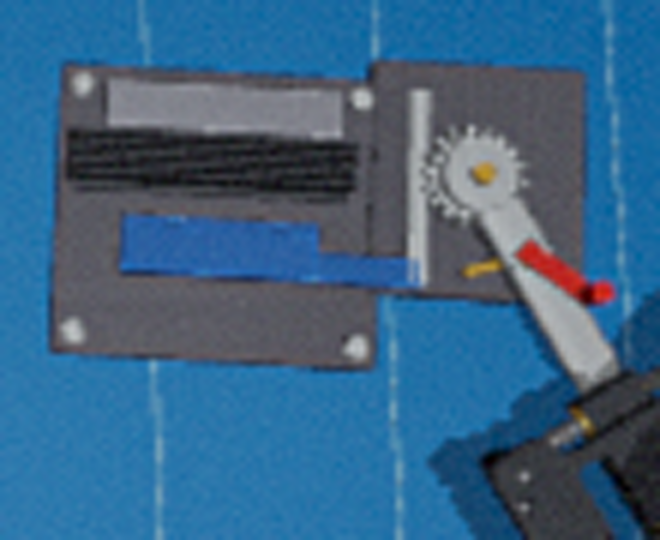

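The jaw's edge is now at ~275, about 15 mm open. One more stroke.

Call:
drive_tool --offset '[[0.001,-0.0016,0.0145],[0.002,-0.0046,0.0313],[0.003,-0.0097,0.0475],[0.003,-0.0169,0.063],[0.003,-0.0261,0.0773],[0.003,-0.037,0.0903],[0.003,-0.0496,0.1018],[0.003,-0.0636,0.1116],[0.003,-0.0787,0.1194],[0.003,-0.0787,0.1194]]' --angular '[[0.109,0,0],[0.24,0,0],[0.371,0,0],[0.503,0,0],[0.634,0,0],[0.765,0,0],[0.896,0,0],[1.027,0,0],[1.158,0,0],[1.158,0,0]]'

```text
time_s: 15.52
tool_pos: [0.4502, -0.2078, 0.0538]
tool_rot: [-68.4, 89.9, -15.2]
force: [-0.8, 0.5, 0.1]
grip_width: 0.025
```

```bash
python3 - <<'E'
from h import *
arc(-.6,.57)
E
```

```text
t 15.53 pos [ 0.4502 -0.2078  0.0538] phi 53.1 tilt 0.11 w 0.025 F [-0.8  0.5  0.1]
[0.0008, -0.0004, -0.0149] [-0.104, 0.001, 0.002]
[0.0008, -0.0032, -0.0315] [-0.234, 0.0, 0.002]
[0.0008, -0.0082, -0.0477] [-0.364, 0.0, 0.002]
[0.0008, -0.0152, -0.063] [-0.494, 0.0, 0.002]
[0.0008, -0.0242, -0.0773] [-0.624, 0.0, 0.002]
[0.0008, -0.0349, -0.0904] [-0.754, 0.0, 0.002]
[0.0008, -0.0472, -0.1019] [-0.884, -0.0, 0.002]
[0.0008, -0.061, -0.1118] [-1.014, -0.0, 0.002]
[0.0008, -0.0758, -0.1197] [-1.144, -0.0, 0.002]
[0.0008, -0.0758, -0.1197] [-1.144, -0.0, 0.002]
```

Call:
drive_tool --offset '[[0,-0.0004,-0.0149],[0,-0.0032,-0.0315],[0,-0.0082,-0.0477],[-0.001,-0.0152,-0.063],[-0.002,-0.0242,-0.0773],[-0.002,-0.0349,-0.0904],[-0.003,-0.0472,-0.1019],[-0.003,-0.061,-0.1118],[-0.003,-0.0758,-0.1197],[-0.003,-0.0758,-0.1197]]' --angular '[[-0.104,0,0],[-0.234,0,0],[-0.364,0,0],[-0.494,0,0],[-0.624,0,0],[-0.754,0,0],[-0.884,0,0],[-1.014,0,0],[-1.144,0,0],[-1.144,0,0]]'

```text
time_s: 16.77
tool_pos: [0.4358, -0.3498, 0.0552]
tool_rot: [33.9, 89.8, 152.7]
force: [-3.8, 0.6, -1.6]
grip_width: 0.0249
```

```bash
python3 - <<'E'
from h import *
arc(.6,-.58)
snap('top','top8',crop=(280,180,390,270),scale=7)
E
```

```text
t 16.77 pos [ 0.4358 -0.3498  0.0552] phi 118.8 tilt 0.19 w 0.0249 F [-3.8  0.6 -1.6]
[0.0023, -0.0039, 0.0122] [0.103, 0.003, -0.002]
[0.0023, -0.0067, 0.029] [0.234, 0.003, -0.002]
[0.0023, -0.0117, 0.0452] [0.365, 0.002, -0.002]
[0.0024, -0.0189, 0.0607] [0.496, 0.002, -0.003]
[0.0024, -0.0279, 0.0751] [0.628, 0.002, -0.003]
[0.0024, -0.0388, 0.0882] [0.759, 0.002, -0.003]
[0.0024, -0.0513, 0.0998] [0.89, 0.002, -0.003]
[0.0024, -0.0652, 0.1096] [1.021, 0.002, -0.003]
[0.0024, -0.0803, 0.1175] [1.152, 0.001, -0.003]
[0.0024, -0.0803, 0.1175] [1.152, 0.001, -0.003]
```

View pics/top8.png

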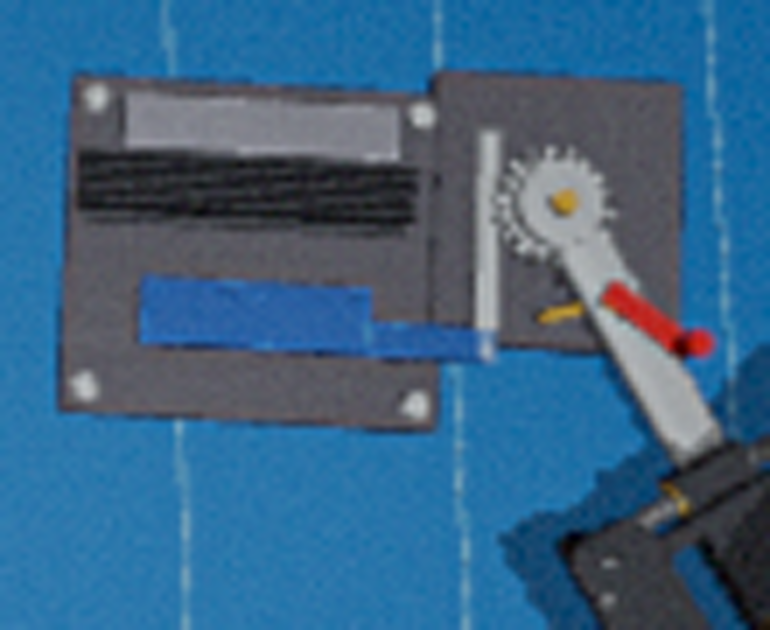

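```bash
python3 - <<'E'
from h import *
import pickle
c,d,w=pickle.load(open('cams.pkl','rb'))
V=lambda u,v,z=.024:atz(c,280+u/7,180+v/7,z)
for a,b in [((143,280),(140,343)),((490,68),(490,128)),((490,295),(487,361))]: print(np.linalg.norm(V(*a)-V(*b)))
A=cv2.imread('raw_top0.png')[:,:,::-1].astype(int);B=cv2.imread('raw_top8.png')[:,:,::-1].astype(int)
for im in (A,B): # blue jaw bottom/top rows, subpixel, column avg u 305..328
    s=(im[:,304:328,2]-im[:,304:328,0]).mean(1); print(s[205:240].round(0).tolist())
E
```

```text
0.02467222124294816
0.024083454445783713
0.025834307272890395
[6.0, 6.0, 6.0, 5.0, 2.0, 33.0, 101.0, 115.0, 117.0, 116.0, 116.0, 117.0, 117.0, 118.0, 124.0, 85.0, 16.0, 5.0, 7.0, 8.0, 8.0, 8.0, 8.0, 8.0, 8.0, 8.0, 9.0, 8.0, 9.0, 8.0, 8.0, 8.0, 8.0, 5.0, 9.0]
[6.0, 5.0, 7.0, 5.0, 6.0, 5.0, 7.0, 8.0, 8.0, 9.0, 8.0, 8.0, 8.0, 5.0, 14.0, 81.0, 117.0, 119.0, 120.0, 119.0, 120.0, 119.0, 123.0, 127.0, 100.0, 24.0, 4.0, 7.0, 8.0, 8.0, 9.0, 9.0, 7.0, 6.0, 9.0]
```

The jaw is ~24.7 mm open. Lifting off and heading over the clamped sink.

Call:
drive_tool --offset '[[-0.04,0,0.003],[-0.08,0,0.003],[-0.12,0,0.003],[-0.12,0,0.003]]' --angular '[[0,0,0],[0,0,0],[0,0,0],[0,0,0]]'

```text
time_s: 17.32
tool_pos: [0.4381, -0.349, 0.1806]
tool_rot: [-155.6, 89.5, -36.6]
force: [0.2, -0.4, -0.7]
grip_width: 0.0246
```

```bash
python3 - <<'E'
from h import *
print(telemetry.get_obs()['qpos'].round(0))
plan((.5598,-.1633,.15,176))
E
```

```text
[ 41.   9.  -5. 100.   1.  70. 154.]
t 17.32 pos [ 0.4381 -0.349   0.1806] phi 119.0 tilt 0.51 w 0.0246 F [ 0.2 -0.4 -0.7]
[0.0305, -0.1964, 0.1036] [-0.995, -0.009, -0.001]
```

```bash
python3 - <<'E'
s=open('h.py').read()
s=s.replace("""        while a-phi>90: a-=180
        while a-phi<-90: a+=180
""","""        az=np.degrees(np.arctan2(t[1],t[0])); print('q7~',round(a-az-3))
""")
open('h.py','w').write(s)
E
python3 - <<'E'
from h import *
plan((.45,-.30,.19,60),(.5598,-.1633,.17,-4))
E
```

```text
t 17.32 pos [ 0.4381 -0.349   0.1806] phi 119.0 tilt 0.51 w 0.0246 F [ 0.2 -0.4 -0.7]
q7~ 91
[-0.0096, -0.0342, 0.037] [1.03, -0.006, 0.008]
q7~ 9
[0.0105, -0.1964, 0.1034] [2.147, -0.001, 0.011]
```

Call:
drive_tool --offset '[[0,-0.02,0.01],[0,-0.04,0.02],[0,-0.06,0.03],[0,-0.08,0.04],[0,-0.1,0.05],[0,-0.12,0.06],[0,-0.14,0.07],[0.005,-0.16,0.08],[0.01,-0.18,0.09],[0.01,-0.1964,0.1034]]' --angular '[[0.17,0,0],[0.35,0,0],[0.53,0,0],[0.71,0,0],[0.89,0,0.003],[1.07,0,0.005],[1.25,0,0.006],[1.43,0,0.007],[1.61,0,0.008],[1.79,0,0.01]]' --fingers 0

```text
time_s: 18.58
tool_pos: [0.56, -0.1627, 0.1693]
tool_rot: [-131.7, 89.9, -115.4]
force: [0.1, -0.4, -0.1]
grip_width: 0.0434
```

Call:
drive_tool --offset '[[0,0,0],[0,0,0],[0,0,0]]' --angular '[[0.15,0,0],[0.33,0,0],[0.357,0,0]]'

```text
time_s: 18.95
tool_pos: [0.5601, -0.1626, 0.1689]
tool_rot: [-98.3, 89.9, -102.4]
force: [-0.3, -0.0, -0.4]
grip_width: 0.0431
```

```bash
python3 - <<'E'
from h import *
import pickle
o,c=snap('wrist','w9',scale=1.5)
pickle.dump((state()[1:3],c),open('w9.pkl','wb'))
snap('top','top9',scale=1.5)
plan((.5598,-.1633,.036,-4.2))
E
```

```text
t 19.05 pos [ 0.5601 -0.1626  0.1691] phi -4.0 tilt 0.11 w 0.0435 F [-0.6 -0.7 -0.9]
q7~ 9
[0.1331, -0.0004, -0.0002] [0.004, -0.0, 0.002]
```

View pics/w9.png

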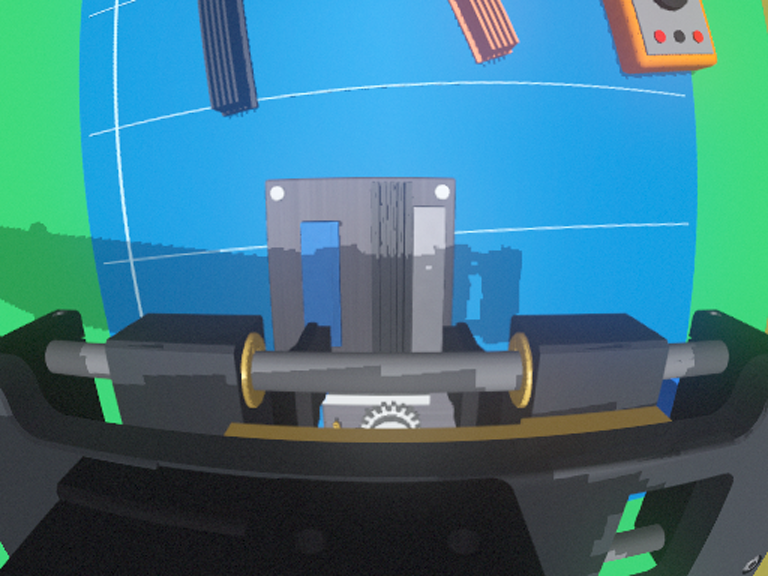

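View pics/top9.png

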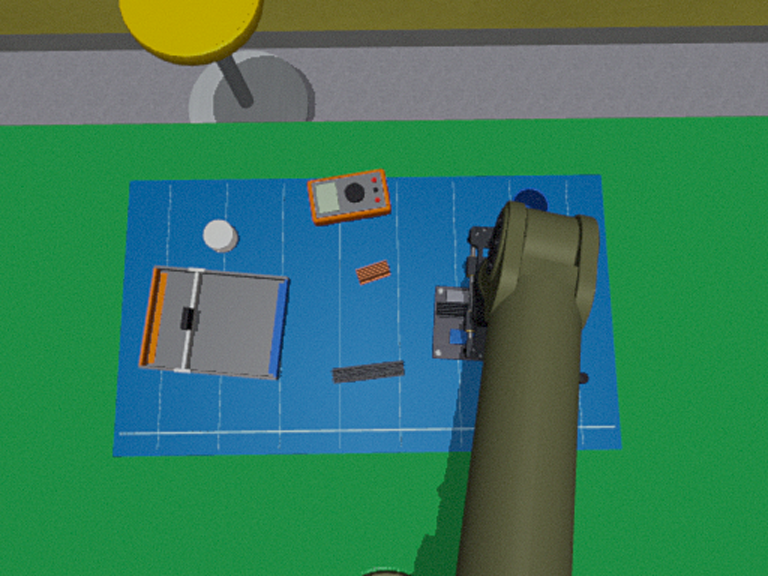

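```bash
python3 - <<'E'
from h import *
import pickle
im=cv2.imread('raw_w9.png'); cv2.imwrite('pics/w9c.png',cv2.resize(im[115:240,170:310],None,fx=5,fy=4.7,interpolation=cv2.INTER_CUBIC))
pR,c=pickle.load(open('w9.pkl','rb'))
for u in (372,412):
  for v in (200,330): print(u,v,wz(pR,c,u/1.5,v/1.5,.048))
E
```

```text
372 200 [ 0.55342852 -0.11122244  0.048     ]
372 330 [ 0.54682095 -0.19501933  0.048     ]
412 200 [ 0.5779214 -0.1129443  0.048    ]
412 330 [ 0.57292037 -0.19692077  0.048     ]
```

View pics/w9c.png

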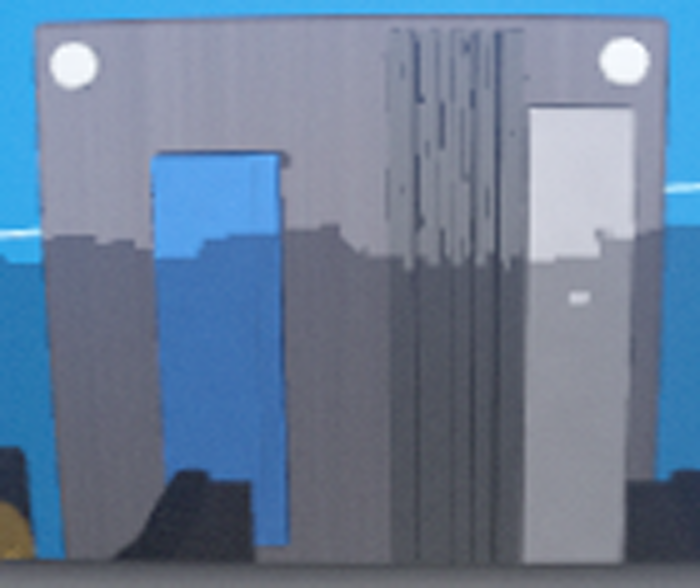

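```bash
python3 - <<'E'
from h import *
import pickle
pR,c=pickle.load(open('w9.pkl','rb'))
for u in (413,500):
  for v in (100,450): print(wz(pR,c,170+u/5,115+v/4.7,.048))
plan((.5615,-.1633,.036,-4.2))
E
```

```text
[ 0.55744976 -0.11426251  0.048     ]
[ 0.55205511 -0.18581122  0.048     ]
[ 0.57344432 -0.1153885   0.048     ]
[ 0.56891318 -0.18703441  0.048     ]
t 19.05 pos [ 0.5601 -0.1626  0.1691] phi -4.0 tilt 0.11 w 0.0435 F [-0.6 -0.7 -0.9]
q7~ 9
[0.1331, -0.0003, 0.0015] [0.004, -0.0, 0.002]
```

Call:
drive_tool --offset '[[0.04,0,0.001],[0.08,0,0.001],[0.115,0,0.001],[0.128,0,0.001],[0.131,0,0.001],[0.131,0,0.001]]' --angular '[[0,0,0],[0,0,0],[0,0,0],[0,0,0],[0,0,0],[0,0,0]]'

```text
time_s: 19.8
tool_pos: [0.562, -0.1633, 0.0394]
tool_rot: [-52.8, 89.8, -56.7]
force: [0.5, 0.3, 0.1]
grip_width: 0.0438
```

Call:
drive_tool --offset '[[0,0,0],[0,0,0],[0,0,0],[0,0,0],[0,0,0],[0,0,0]]' --angular '[[0,0,0],[0,0,0],[0,0,0],[0,0,0],[0,0,0],[0,0,0]]' --fingers 1 --squeeze 40

```text
time_s: 20.55
tool_pos: [0.5625, -0.1633, 0.0398]
tool_rot: [-42.5, 89.8, -46.4]
force: [-0.1, -0.3, 3.4]
grip_width: 0.0196
```

```bash
python3 - <<'E'
from h import *
plan()
E
```

```text
t 20.55 pos [ 0.5625 -0.1633  0.0398] phi -3.9 tilt 0.21 w 0.0196 F [-0.1 -0.3  3.4]
```

Sink a is gripped (width 19.6 mm). Lifting and carrying it to the tray.

Call:
drive_tool --offset '[[-0.02,0,0],[-0.05,0,0],[-0.08,0,0],[-0.1,0,0],[-0.1,0,0]]' --angular '[[0,0,0],[0,0,0],[0,0,0],[0,0,0],[0,0,0]]'

```text
time_s: 21.18
tool_pos: [0.5629, -0.1633, 0.1408]
tool_rot: [-31.1, 89.7, -35.0]
force: [-0.2, 0.3, -1.9]
grip_width: 0.0196
```

```bash
python3 - <<'E'
from h import *
p=tray(.04,-.04); print(p)
plan((*p,.14,-6))
snap('wrist','w10',scale=1.5)
E
```

```text
(np.float64(0.5831150807527758), np.float64(0.26325041498519863))
t 21.18 pos [ 0.5629 -0.1633  0.1408] phi -3.9 tilt 0.32 w 0.0196 F [-0.2  0.3 -1.9]
q7~ -33
[-0.0005, 0.4269, -0.0092] [0.036, 0.005, 0.003]
```

View pics/w10.png

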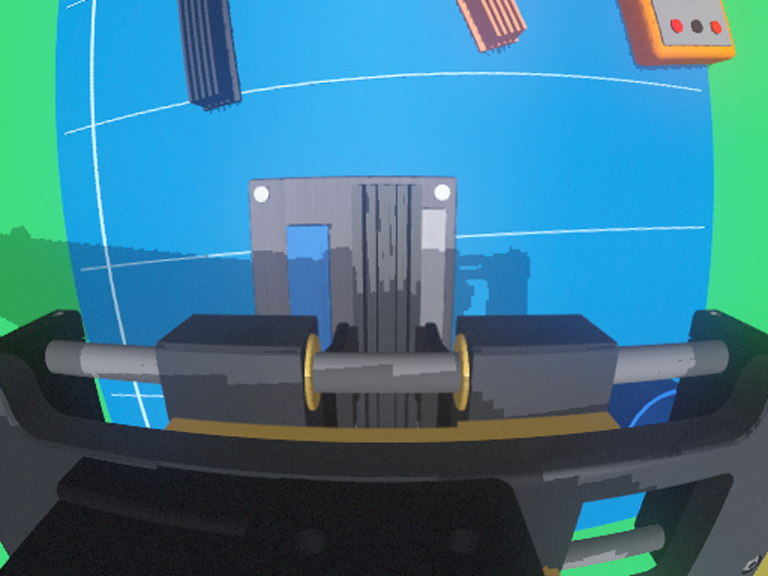

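The sink appears larger between the fingers, at (388,280), and the force is −1.9 N, so it is in hand. Carrying on.

Call:
drive_tool --offset '[[0,0.03,0],[0,0.08,-0.001],[0,0.13,-0.002],[0,0.18,-0.003],[0,0.23,-0.004],[0,0.28,-0.005],[0,0.33,-0.006],[0,0.38,-0.007],[0,0.42,-0.009],[0,0.427,-0.009]]' --angular '[[0,0,0],[0.005,0,0],[0.01,0,0],[0.015,0,0],[0.02,0,0],[0.025,0,0],[0.03,0,0],[0.036,0,0],[0.036,0,0],[0.036,0.005,0.003]]'

```text
time_s: 22.48
tool_pos: [0.5797, 0.268, 0.136]
tool_rot: [167.8, 89.6, 162.1]
force: [-0.1, 1.0, -1.4]
grip_width: 0.0198
```

Call:
drive_tool --offset '[[0,0,0],[0,0,0]]' --angular '[[0,0,0],[0,0,0]]'

```text
time_s: 22.72
tool_pos: [0.5794, 0.2663, 0.1347]
tool_rot: [-178.5, 89.5, 175.8]
force: [-1.2, 0.1, -0.5]
grip_width: 0.0196
```

```bash
python3 - <<'E'
from h import *
p=tray(.04,-.04)
plan((*p,.034,-6))
snap('wrist','w11',scale=1.5)
snap('scene','s11',crop=(200,60,460,240),scale=2.9)
E
```

```text
t 22.73 pos [0.5794 0.2663 0.1347] phi -5.7 tilt 0.49 w 0.0196 F [-1.2  0.1 -0.5]
q7~ -33
[0.1007, -0.0026, 0.0049] [0.005, -0.009, 0.0]
```

View pics/w11.png

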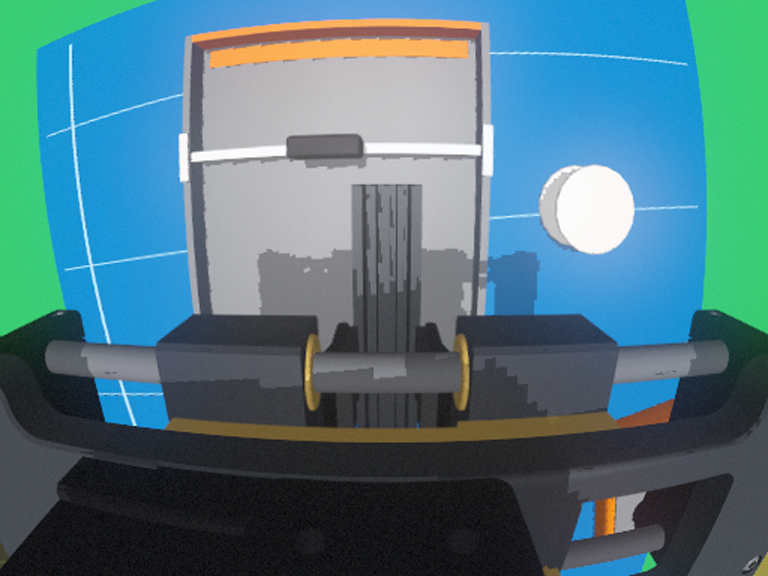

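View pics/s11.png

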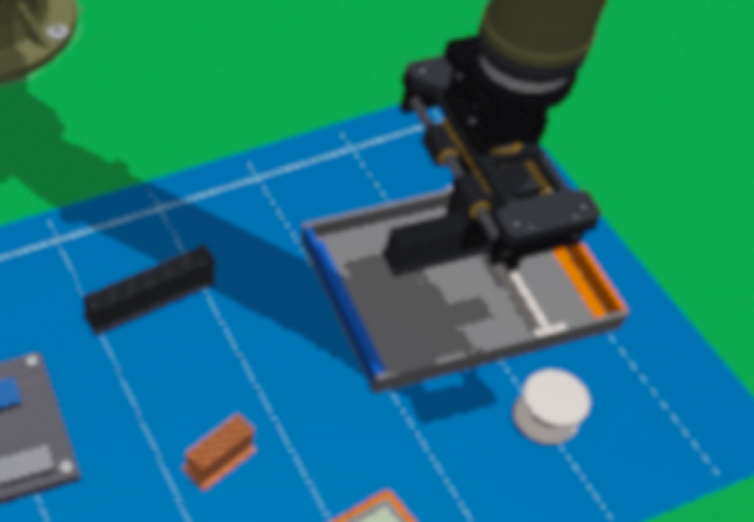

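The sink is held over the blue compartment, with clear space to the divider at (325,150). Lowering it.

Call:
drive_tool --offset '[[0.03,-0.001,0.002],[0.06,-0.002,0.004],[0.085,-0.0026,0.005],[0.095,-0.0026,0.005],[0.1,-0.0026,0.005],[0.1,-0.0026,0.005]]' --angular '[[0,-0.003,0],[0,-0.006,0],[0,-0.009,0],[0,-0.009,0],[0,-0.009,0],[0,-0.009,0]]'

```text
time_s: 23.58
tool_pos: [0.5845, 0.2632, 0.0362]
tool_rot: [16.7, 89.8, 10.9]
force: [-1.0, -0.5, -0.3]
grip_width: 0.0199
```

```bash
python3 - <<'E'
from h import *
plan((*tray(.04,-.04),.033,-6))
E
```

```text
t 23.57 pos [0.5845 0.2632 0.0362] phi -5.8 tilt 0.16 w 0.0199 F [-1.  -0.5 -0.3]
q7~ -33
[0.0032, -0.0001, -0.0014] [0.004, 0.003, -0.001]
```

Call:
drive_tool --offset '[[0.002,0,0],[0.004,0,0],[0.004,0,0]]' --angular '[[0,0,0],[0,0,0],[0,0,0]]'

```text
time_s: 23.95
tool_pos: [0.5851, 0.2635, 0.0329]
tool_rot: [20.8, 89.8, 15.0]
force: [0.4, 0.0, 1.2]
grip_width: 0.0195
```

Call:
drive_tool --offset '[[0,0,0],[0,0,0],[0,0,0],[-0.02,0,0],[-0.06,0,0],[-0.1,0,0],[-0.1,0,0]]' --angular '[[0,0,0],[0,0,0],[0,0,0],[0,0,0],[0,0,0],[0,0,0],[0,0,0]]' --fingers 0

```text
time_s: 24.82
tool_pos: [0.5874, 0.2651, 0.1389]
tool_rot: [27.2, 89.2, 21.4]
force: [0.2, -0.4, 0.1]
grip_width: 0.0433
```

```bash
python3 - <<'E'
from h import *
snap('wrist','w12',scale=1.5)
snap('top','top12',crop=(80,150,400,290),scale=2.5)
plan()
E
```

```text
t 24.93 pos [0.585  0.2636 0.1343] phi -5.8 tilt 0.35 w 0.0433 F [-0.7  0.7 -0.5]
```

View pics/w12.png

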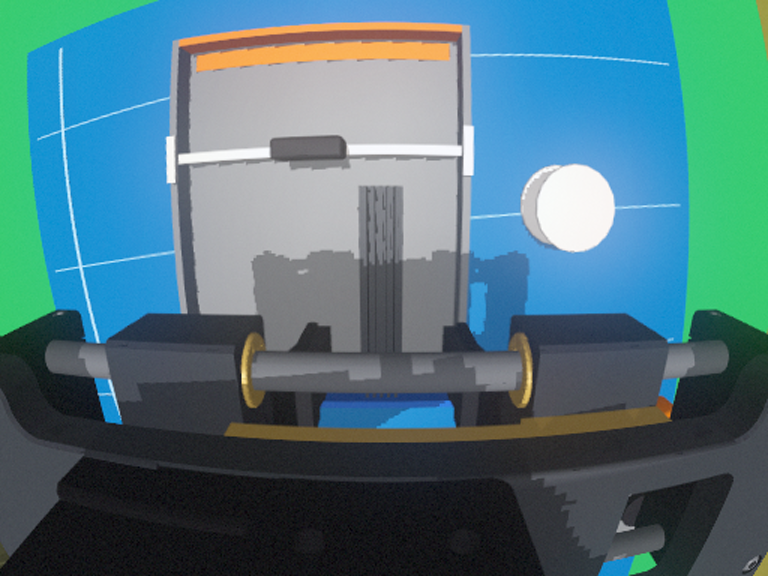

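View pics/top12.png

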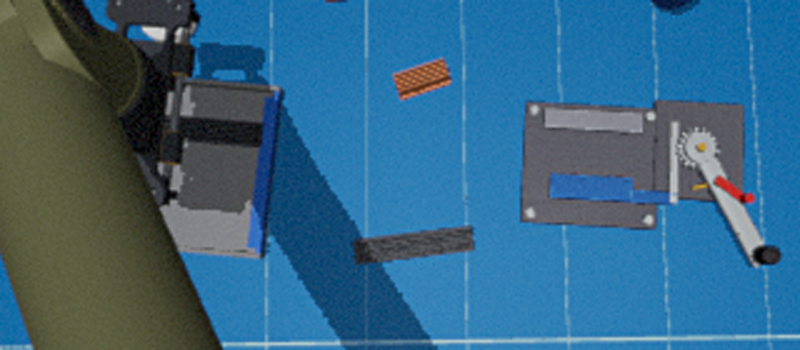

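Sink a lies in the tray's blue compartment, at (382,270) in the wrist view. Next is sink b.

```bash
python3 - <<'E'
from h import *
plan((.4535,.026,.15,5.4))
E
```

```text
t 24.93 pos [0.585  0.2636 0.1343] phi -5.8 tilt 0.35 w 0.0433 F [-0.7  0.7 -0.5]
q7~ -1
[-0.0169, -0.2496, -0.1068] [-0.195, 0.006, -0.002]
```

Call:
drive_tool --offset '[[-0.016,-0.04,-0.015],[-0.016,-0.09,-0.035],[-0.016,-0.13,-0.055],[-0.016,-0.17,-0.075],[-0.016,-0.21,-0.09],[-0.016,-0.24,-0.103],[-0.016,-0.25,-0.107],[-0.016,-0.25,-0.107]]' --angular '[[0,0,0],[-0.03,0,0],[-0.06,0,0],[-0.1,0,0],[-0.14,0,0],[-0.18,0,0],[-0.195,0.006,0],[-0.195,0.006,0]]'

```text
time_s: 25.92
tool_pos: [0.4531, 0.0256, 0.1488]
tool_rot: [106.4, 89.9, 111.7]
force: [0.5, -0.3, 0.2]
grip_width: 0.0439
```

```bash
python3 - <<'E'
from h import *
import pickle
o,c=snap('wrist','w13',crop=(100,40,400,240),scale=2.6)
pickle.dump((state()[1:3],c),open('w13.pkl','wb'))
plan()
E
```

```text
t 25.98 pos [0.4535 0.0265 0.1489] phi 5.4 tilt 0.13 w 0.0433 F [ 0.1  0.6 -0. ]
```

View pics/w13.png

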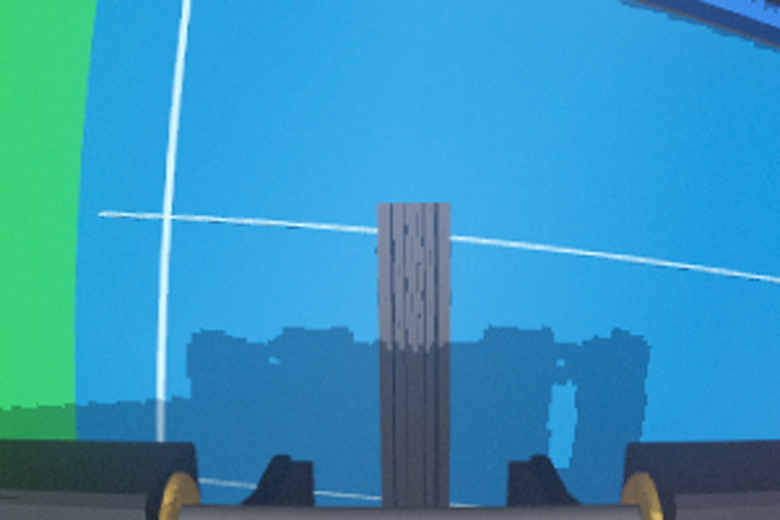

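```bash
python3 - <<'E'
from h import *
import pickle
pR,c=pickle.load(open('w13.pkl','rb'))
print(wz(pR,c,100+414/2.6,40+204/2.6,.02),wz(pR,c,100+415/2.6,40+450/2.6,.036))
plan((.4535,.026,.022,5.4))
E
```

```text
[0.4474898 0.0914838 0.02     ] [0.45601665 0.00393598 0.036     ]
t 25.98 pos [0.4535 0.0265 0.1489] phi 5.4 tilt 0.13 w 0.0433 F [ 0.1  0.6 -0. ]
q7~ -1
[0.1269, -0.0008, -0.0001] [0.0, -0.0, -0.002]
```

Call:
drive_tool --offset '[[0.04,0,0],[0.08,0,0],[0.11,0,0],[0.124,0,0],[0.128,0,0],[0.128,0,0]]' --angular '[[0,0,0],[0,0,0],[0,0,0],[0,0,0],[0,0,0],[0,0,0]]'

```text
time_s: 26.72
tool_pos: [0.4543, 0.0272, 0.0216]
tool_rot: [66.5, 89.8, 72.0]
force: [0.0, 0.1, -0.1]
grip_width: 0.0436
```

Call:
drive_tool --offset '[[0,0,0],[0,0,0],[0,0,0],[0,0,0],[0,0,0],[0,0,0]]' --angular '[[0,0,0],[0,0,0],[0,0,0],[0,0,0],[0,0,0],[0,0,0]]' --fingers 1 --squeeze 40

```text
time_s: 27.48
tool_pos: [0.4547, 0.0272, 0.022]
tool_rot: [54.4, 89.8, 59.8]
force: [-0.6, -1.2, 5.5]
grip_width: 0.0202
```

Call:
drive_tool --offset '[[-0.02,0,0],[-0.05,0,0],[-0.08,0,0],[-0.1,0,0],[-0.1,0,0]]' --angular '[[0,0,0],[0,0,0],[0,0,0],[0,0,0],[0,0,0]]'

```text
time_s: 28.1
tool_pos: [0.4553, 0.027, 0.1228]
tool_rot: [27.3, 89.7, 32.7]
force: [-0.3, 0.3, -2.2]
grip_width: 0.0198
```

```bash
python3 - <<'E'
from h import *
plan((*tray(-.042,-.04),.13,-6))
snap('scene','s14',crop=(200,60,460,240),scale=2.9)
E
```

```text
t 28.1 pos [0.4553 0.027  0.1228] phi 5.4 tilt 0.27 w 0.0198 F [-0.3  0.3 -2.2]
q7~ -37
[-0.0064, 0.2394, 0.0692] [0.199, 0.004, -0.003]
```

View pics/s14.png

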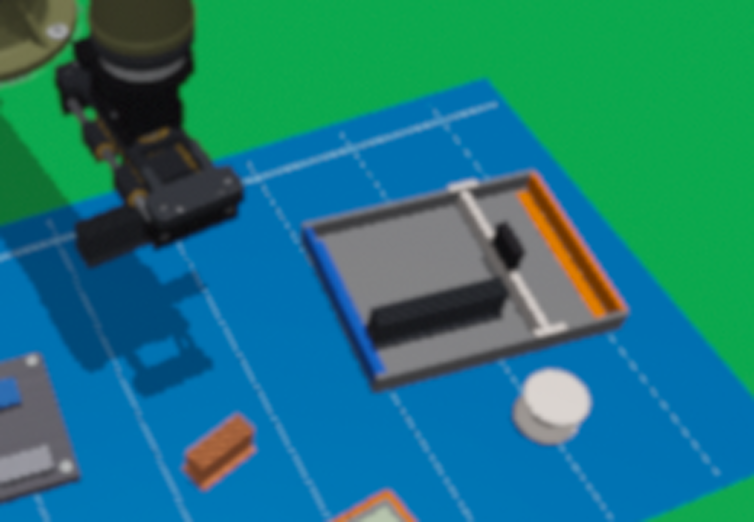

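Sink b is lifted clear at (120,235), and sink a lies in the blue compartment at (437,310) with gaps at both ends. Carrying b over.

Call:
drive_tool --offset '[[-0.002,0.03,0.01],[-0.004,0.07,0.02],[-0.006,0.11,0.033],[-0.006,0.15,0.045],[-0.006,0.19,0.055],[-0.006,0.225,0.065],[-0.006,0.24,0.069],[-0.006,0.24,0.069]]' --angular '[[0,0,0],[0.03,0,0],[0.07,0,0],[0.11,0,0],[0.15,0,0],[0.19,0,0],[0.199,0.004,0],[0.199,0.004,-0.003]]'

```text
time_s: 29.15
tool_pos: [0.4997, 0.2722, 0.1269]
tool_rot: [-154.8, 89.7, -160.7]
force: [-1.2, 0.1, -1.3]
grip_width: 0.0199
```

```bash
python3 - <<'E'
from h import *
p=tray(-.042,-.04)
plan((*p,.027,-6))
snap('wrist','w15',scale=1.5)
E
```

```text
t 29.15 pos [0.4997 0.2722 0.1269] phi -5.9 tilt 0.29 w 0.0199 F [-1.2  0.1 -1.3]
q7~ -37
[0.0999, -0.0, 0.0024] [0.002, -0.005, 0.002]
```

View pics/w15.png

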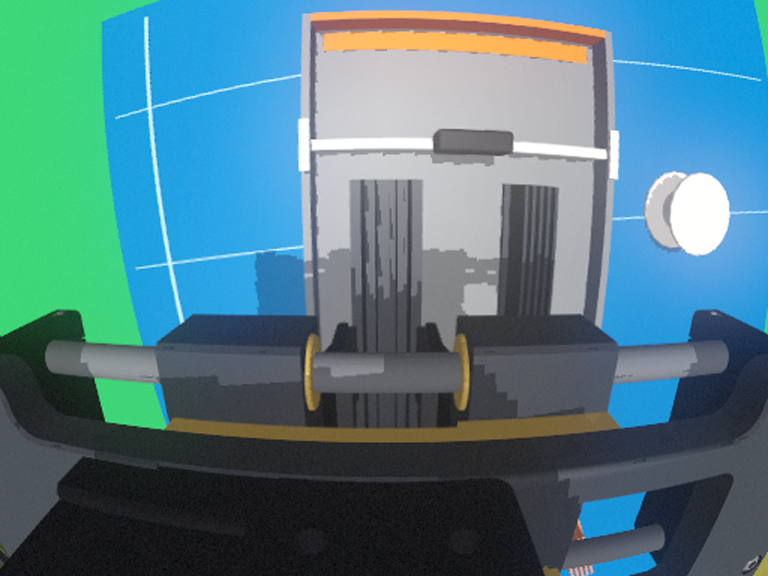

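Sink b at (387,250) is parallel to sink a at (530,250) and clear of the walls. Lowering.

Call:
drive_tool --offset '[[0.03,0,0.001],[0.06,0,0.002],[0.08,0,0.002],[0.092,0,0.002],[0.098,0,0.002],[0.1,0,0.002],[0.1,0,0.002]]' --angular '[[0,0,0],[0,-0.005,0],[0,-0.005,0],[0,-0.005,0],[0,-0.005,0],[0,-0.005,0],[0,-0.005,0]]'

```text
time_s: 30.08
tool_pos: [0.502, 0.2709, 0.0277]
tool_rot: [-52.3, 89.8, -58.3]
force: [0.5, 0.2, -0.2]
grip_width: 0.0195
```

```bash
python3 - <<'E'
from h import *
plan((*tray(-.042,-.04),.0265,-6))
E
```

```text
t 30.07 pos [0.502  0.2709 0.0277] phi -6.0 tilt 0.17 w 0.0195 F [ 0.5  0.2 -0.2]
q7~ -37
[0.0012, 0.0009, -0.0005] [0.001, 0.002, 0.002]
```

Call:
drive_tool --offset '[[0.001,0,0],[0.0015,0,0],[0.0015,0,0]]' --angular '[[0,0,0],[0,0,0],[0,0,0]]'

```text
time_s: 30.45
tool_pos: [0.5025, 0.2712, 0.027]
tool_rot: [-30.4, 89.8, -36.4]
force: [-0.9, -0.9, 5.4]
grip_width: 0.0199
```

Call:
drive_tool --offset '[[0,0,0],[0,0,0],[0,0,0],[-0.02,0,0],[-0.06,0,0],[-0.11,0,0],[-0.11,0,0]]' --angular '[[0,0,0],[0,0,0],[0,0,0],[0,0,0],[0,0,0],[0,0,0],[0,0,0]]' --fingers 0

```text
time_s: 31.32
tool_pos: [0.5052, 0.2734, 0.1433]
tool_rot: [17.9, 89.3, 11.9]
force: [0.6, -0.5, 0.0]
grip_width: 0.0437
```

```bash
python3 - <<'E'
from h import *
import pickle
plan()
o,c=snap('top','top16',crop=(200,150,300,230),scale=7)
pickle.dump(c,open('t16.pkl','wb'))
snap('wrist','w16',scale=1.5)
E
```

```text
t 31.32 pos [0.5052 0.2734 0.1433] phi -6.0 tilt 0.71 w 0.0437 F [ 0.6 -0.5  0. ]
```

View pics/top16.png

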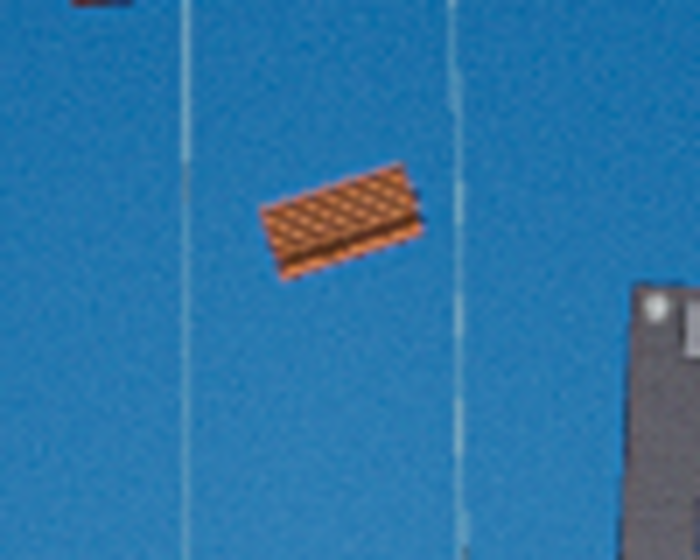

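View pics/w16.png

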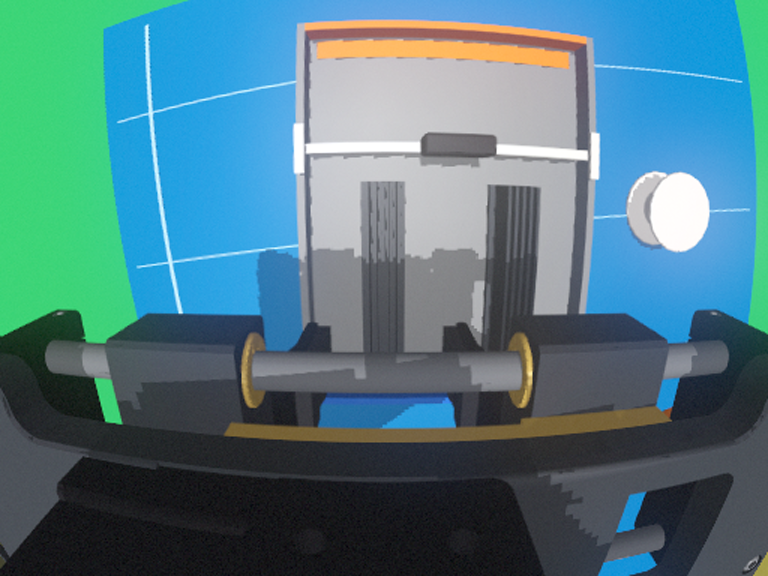

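Sink b is released in the tray, at (383,260). The short sink is unmoved; its measured centre is about (0.638, 0.017) with yaw ~16°.

```bash
python3 - <<'E'
from h import *
plan((.638,.017,.15,16))
E
```

```text
t 31.43 pos [0.5026 0.2716 0.1385] phi -6.0 tilt 0.29 w 0.0434 F [-0.2 -0.2 -0.2]
q7~ 11
[-0.0105, -0.2392, 0.1612] [-0.383, 0.005, 0.002]
```

Call:
drive_tool --offset '[[-0.01,-0.03,0.02],[-0.01,-0.07,0.045],[-0.01,-0.11,0.075],[-0.01,-0.15,0.1],[-0.01,-0.19,0.13],[-0.01,-0.22,0.15],[-0.01,-0.239,0.161],[-0.01,-0.239,0.161],[-0.01,-0.239,0.161]]' --angular '[[0,0,0],[-0.06,0,0],[-0.12,0,0],[-0.18,0,0],[-0.25,0,0],[-0.31,0,0],[-0.383,0.005,0],[-0.383,0.005,0],[-0.383,0.005,0]]'

```text
time_s: 32.55
tool_pos: [0.6369, 0.0188, 0.1487]
tool_rot: [-177.7, 89.9, -161.7]
force: [0.4, 0.7, 0.4]
grip_width: 0.0432
```

```bash
python3 - <<'E'
from h import *
import pickle
o,c=snap('wrist','w17',crop=(100,40,400,240),scale=2.6)
pickle.dump((state()[1:3],c),open('w17.pkl','wb'))
plan((.638,.017,.021,16))
E
```

```text
t 32.6 pos [0.637  0.0192 0.149 ] phi 16.1 tilt 0.09 w 0.0435 F [-0.3  1.5  0.2]
q7~ 11
[0.128, -0.0024, 0.0006] [0.001, -0.002, 0.0]
```

View pics/w17.png

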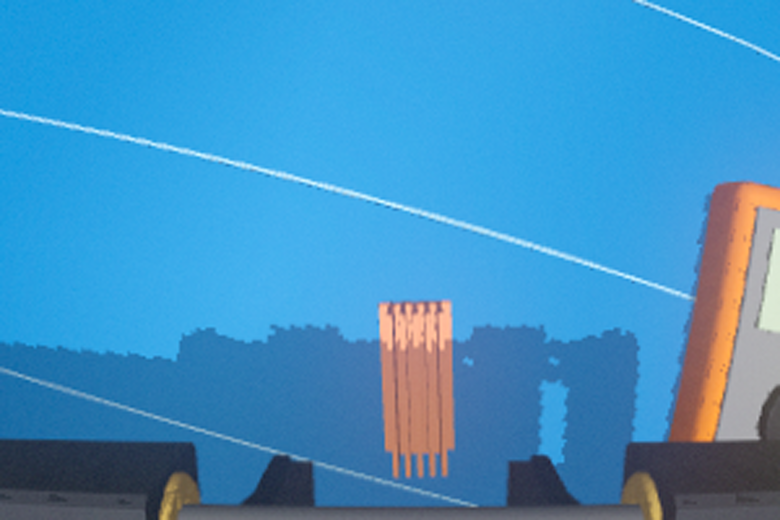

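```bash
python3 - <<'E'
from h import *
import pickle
pR,c=pickle.load(open('w17.pkl','rb'))
for u,v,z in [(416,313,.036),(416,302,.005),(419,450,.005),(420,475,.036),(382,450,.005),(455,450,.005)]: print(wz(pR,c,100+u/2.6,40+v/2.6,z))
E
python3 - <<'E'
from h import *
snap('top','top17',scale=1.5)
E
```

```text
[0.62983007 0.04559361 0.036     ]
[0.63006874 0.04554253 0.005     ]
[ 0.64792833 -0.01197853  0.005     ]
[ 0.64781523 -0.01142584  0.036     ]
[ 0.63349898 -0.01612728  0.005     ]
[ 0.66199189 -0.00797261  0.005     ]
```

View pics/top17.png

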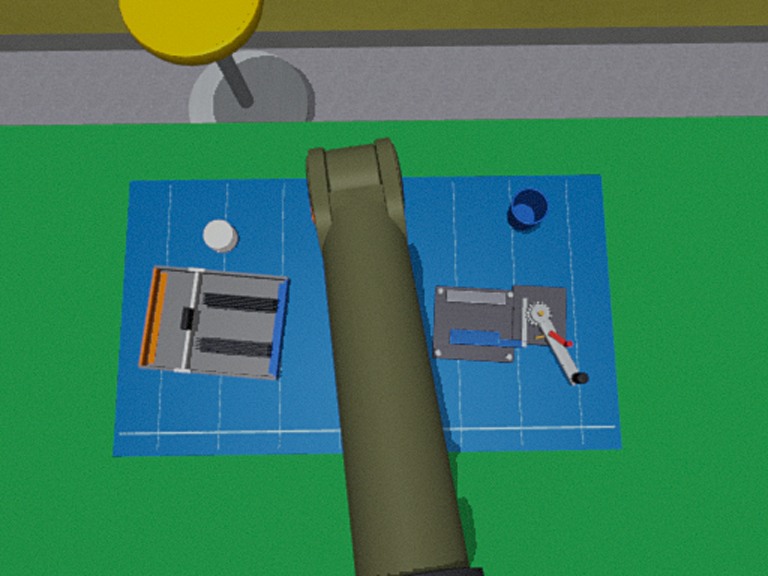

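The wrist view confirms the short sink's centre at about (0.639, 0.017). In the top view both long sinks lie parallel in the blue compartment. Going down to grip.

Call:
drive_tool --offset '[[0.04,-0.001,0.001],[0.08,-0.002,0.001],[0.11,-0.0024,0.001],[0.124,-0.0024,0.001],[0.128,-0.0024,0.001],[0.128,-0.0024,0.001]]' --angular '[[-0.01,0,0],[-0.01,0,0],[-0.01,0,0],[-0.01,0,0],[-0.01,0,0],[-0.01,0,0]]'

```text
time_s: 33.4
tool_pos: [0.6394, 0.0176, 0.0223]
tool_rot: [-64.1, 89.9, -47.4]
force: [0.5, -0.1, 0.0]
grip_width: 0.0434
```

Call:
drive_tool --offset '[[0,0,0],[0,0,0],[0,0,0],[0,0,0],[0,0,0],[0,0,0]]' --angular '[[0,0,0],[0,0,0],[0,0,0],[0,0,0],[0,0,0],[0,0,0]]' --fingers 1 --squeeze 40

```text
time_s: 34.15
tool_pos: [0.6397, 0.0175, 0.0228]
tool_rot: [-51.0, 89.9, -34.4]
force: [-0.6, 0.3, 3.7]
grip_width: 0.0196
```

Call:
drive_tool --offset '[[-0.02,0,0],[-0.05,0,0],[-0.08,0,0],[-0.11,0,0],[-0.11,0,0]]' --angular '[[0,0,0],[0,0,0],[0,0,0],[0,0,0],[0,0,0]]'

```text
time_s: 34.78
tool_pos: [0.6415, 0.0179, 0.1365]
tool_rot: [-21.6, 89.6, -4.9]
force: [0.5, 0.3, -1.9]
grip_width: 0.0199
```

```bash
python3 - <<'E'
from h import *
p=tray(0,.084); print(p)
plan((*p,.14,-6))
snap('scene','s18',scale=1.5)
E
```

```text
(np.float64(0.5562512294751267), np.float64(0.3907428990559561))
t 34.77 pos [0.6415 0.0179 0.1365] phi 16.7 tilt 0.43 w 0.0199 F [ 0.5  0.3 -1.9]
q7~ -44
[-0.0044, 0.3816, 0.0253] [0.396, 0.007, 0.001]
```

View pics/s18.png

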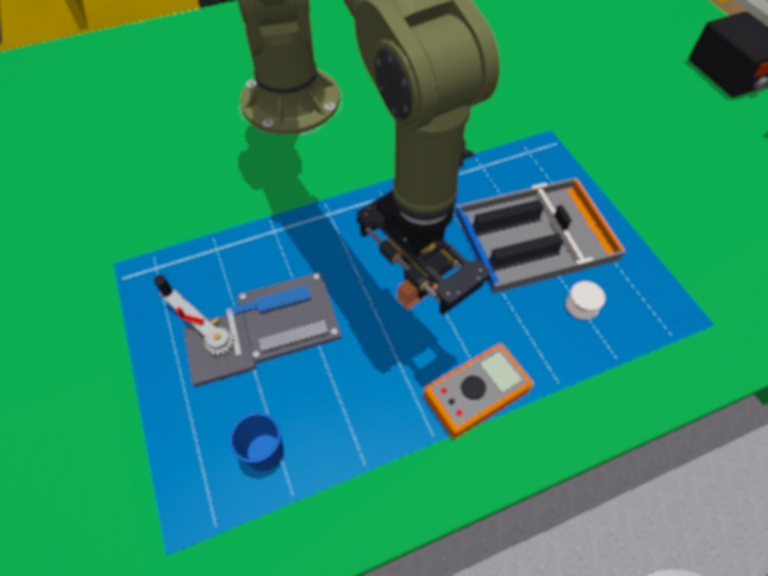

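The short sink is held at (405,292). Moving it over the orange compartment.

Call:
drive_tool --offset '[[-0.004,0.03,0.002],[-0.004,0.08,0.005],[-0.004,0.13,0.008],[-0.004,0.18,0.011],[-0.004,0.23,0.014],[-0.004,0.28,0.018],[-0.004,0.33,0.021],[-0.004,0.37,0.024],[-0.004,0.3816,0.0253],[-0.004,0.3816,0.0253]]' --angular '[[0,0,0],[0.05,0,0],[0.1,0,0],[0.15,0,0],[0.2,0,0],[0.25,0,0],[0.3,0,0],[0.35,0,0],[0.396,0.007,0],[0.396,0.007,0]]'

```text
time_s: 36.08
tool_pos: [0.5533, 0.3914, 0.1357]
tool_rot: [-148.9, 89.6, -154.7]
force: [0.8, -1.7, -1.3]
grip_width: 0.0198
```

```bash
python3 - <<'E'
from h import *
import pickle
c=pickle.load(open('cams.pkl','rb'))[0]
im=cv2.imread('raw_top17.png'); cv2.imwrite('pics/t17c.png',cv2.resize(im[165:265,85:205],None,fx=6,fy=6,interpolation=cv2.INTER_CUBIC))
o,w=snap('wrist','w19',scale=1.5)
pickle.dump((state()[1:3],w),open('w19.pkl','wb'))
plan((*tray(0,.084),.028,-6))
E
```

```text
t 36.12 pos [0.5542 0.3898 0.1359] phi -5.9 tilt 0.35 w 0.0201 F [-0.4 -1.  -0.7]
q7~ -44
[0.1079, 0.0016, 0.0024] [0.001, -0.005, 0.004]
```

View pics/t17c.png

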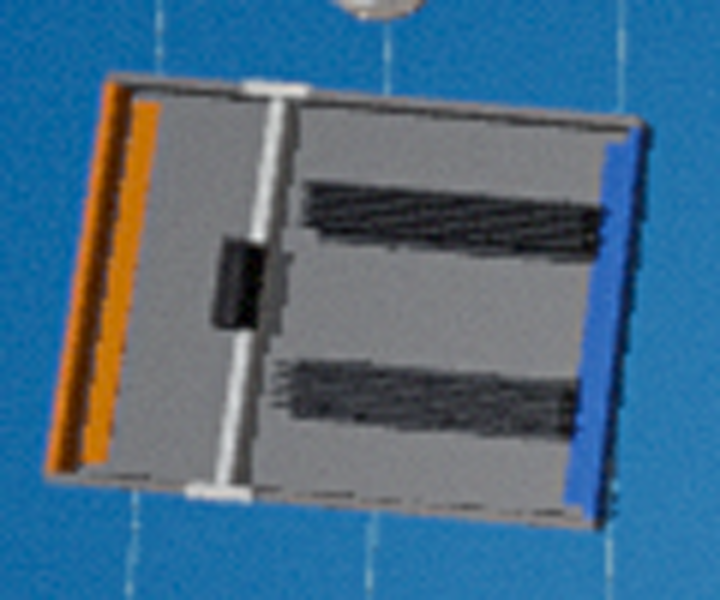

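View pics/w19.png

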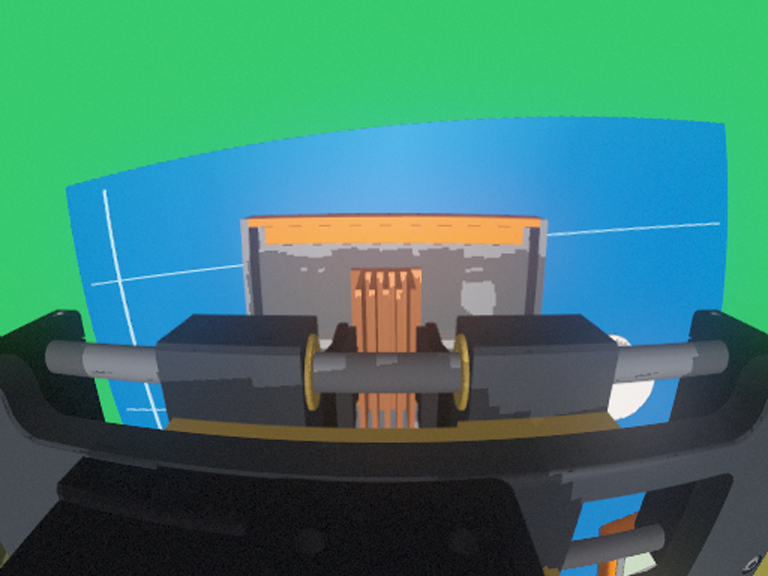

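```bash
python3 - <<'E'
from h import *
import pickle
c=pickle.load(open('cams.pkl','rb'))[0]
def T(u,v,z):
    p=atz(c,85+u/6,165+v/6,z)[:2]-np.array([.5475,.3072]); a=np.radians(-5.98)
    return np.array([np.cos(a)*p[0]+np.sin(a)*p[1],-np.sin(a)*p[0]+np.cos(a)*p[1]]).round(4)
print('a',T(305,205,.041),T(600,230,.041)); print('b',T(285,388,.041),T(578,410,.041))
print('div grip',T(232,284,.054),'bar',T(267,165,.025),T(232,410,.025))
print('blue band',T(608,300,.025),T(625,300,.025),T(590,300,.025),'orange',T(80,275,.025),T(120,280,.025),T(145,280,.005),T(145,280,.025))
pR,w=pickle.load(open('w19.pkl','rb'))
def t2(p):
    p=p[:2]-np.array([.5475,.3072]); a=np.radians(-5.98)
    return np.array([np.cos(a)*p[0]+np.sin(a)*p[1],-np.sin(a)*p[0]+np.cos(a)*p[1]]).round(4)
zt=.1359-.0228+.036
print('short far end',t2(wz(pR,w,388/1.5,275/1.5,zt)),'rim orange outer',t2(wz(pR,w,395/1.5,217/1.5,.025)))
E
```

```text
a [0.0386 0.0212] [ 0.0394 -0.1136]
b [-0.0443  0.0183] [-0.0421 -0.1137]
div grip [-0.001   0.0442] bar [0.0572 0.0467] [-0.0559  0.0462]
blue band [ 0.0094 -0.1179] [ 0.0101 -0.1256] [ 0.0086 -0.1097] orange [-0.0011  0.1247] [-0.0018  0.1061] [0.0007 0.1027] [-0.0007  0.0947]
short far end [-0.0028  0.1165] rim orange outer [0.0013 0.1237]
```

```bash
python3 - <<'E'
import cv2
im=cv2.imread('raw_w12.png'); cv2.imwrite('pics/w12c.png',cv2.resize(im[5:75,105:325],None,fx=3.6,fy=6,interpolation=cv2.INTER_CUBIC))
im=cv2.imread('raw_s18.png'); cv2.imwrite('pics/s18c.png',cv2.resize(im[115:200,300:420],None,fx=6,fy=6,interpolation=cv2.INTER_CUBIC))
E
```

```text
(no output)
```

View pics/w12c.png

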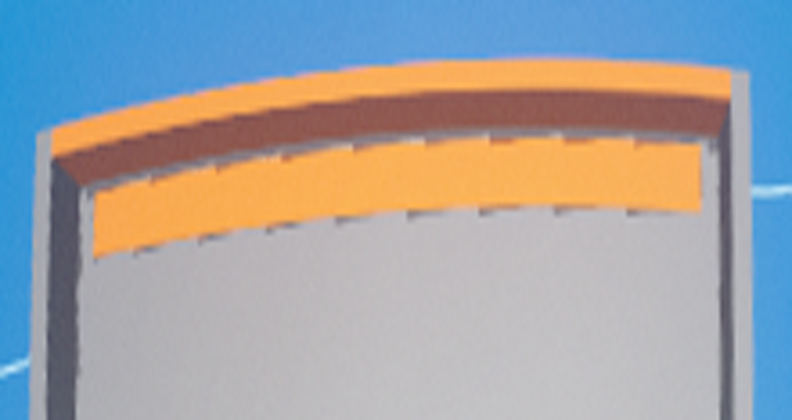

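View pics/s18c.png

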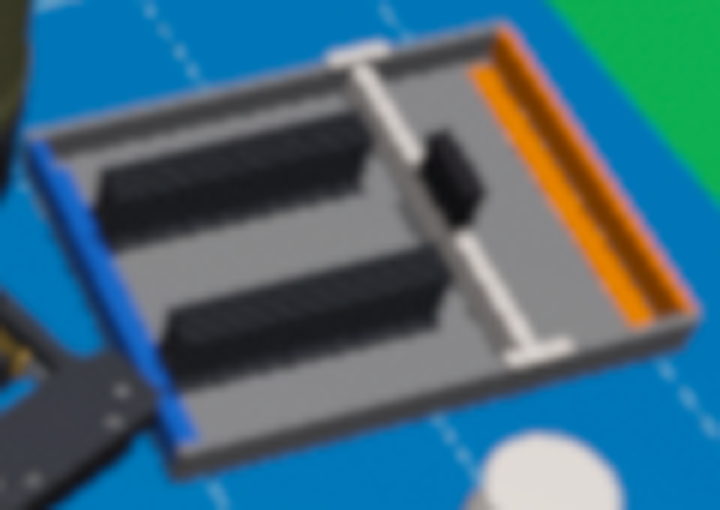

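The orange strip is flat paint on the floor, and both long sinks look level. The short sink sits a bit towards the orange wall, so I'll lower it with a −3 mm shift.

```bash
python3 - <<'E'
from h import *
plan((*tray(0,.081),.0285,-6))
E
```

```text
t 36.12 pos [0.5542 0.3898 0.1359] phi -5.9 tilt 0.35 w 0.0201 F [-0.4 -1.  -0.7]
q7~ -44
[0.1074, -0.0014, 0.0024] [0.001, -0.005, 0.004]
```

Call:
drive_tool --offset '[[0.03,-0.001,0.002],[0.06,-0.0015,0.0024],[0.08,-0.0015,0.0024],[0.095,-0.0015,0.0024],[0.104,-0.0015,0.0024],[0.107,-0.0015,0.0024],[0.107,-0.0015,0.0024]]' --angular '[[0,0,0],[0,-0.005,0.004],[0,-0.005,0.004],[0,-0.005,0.004],[0,-0.005,0.004],[0,-0.005,0.004],[0,-0.005,0.004]]'

```text
time_s: 37.0
tool_pos: [0.5577, 0.3877, 0.0364]
tool_rot: [20.5, 89.8, 14.5]
force: [-9.3, -6.6, 33.0]
grip_width: 0.0196
```

```bash
python3 - <<'E'
from h import *
plan((*tray(0,.081),.0275,-6))
E
```

```text
t 37.0 pos [0.5577 0.3877 0.0364] phi -6.0 tilt 0.24 w 0.0196 F [-9.3 -6.6 33. ]
q7~ -44
[0.0089, -0.0002, -0.0018] [-0.0, 0.004, -0.001]
```

There is contact 8 mm too early (33 N up). I'll raise and look.

Call:
drive_tool --offset '[[-0.008,0,0],[-0.03,0,0],[-0.06,0,0],[-0.06,0,0]]' --angular '[[0,0,0],[0,0,0],[0,0,0],[0,0,0]]'

```text
time_s: 37.5
tool_pos: [0.5594, 0.3881, 0.0995]
tool_rot: [29.3, 89.5, 23.3]
force: [0.9, 0.2, -0.6]
grip_width: 0.0194
```

```bash
python3 - <<'E'
from h import *
plan()
snap('wrist','w20',crop=(150,130,370,290),scale=3.5)
snap('scene','s20',crop=(280,80,440,210),scale=4.7)
E
```

```text
t 37.5 pos [0.5594 0.3881 0.0995] phi -6.0 tilt 0.52 w 0.0194 F [ 0.9  0.2 -0.6]
```

View pics/w20.png

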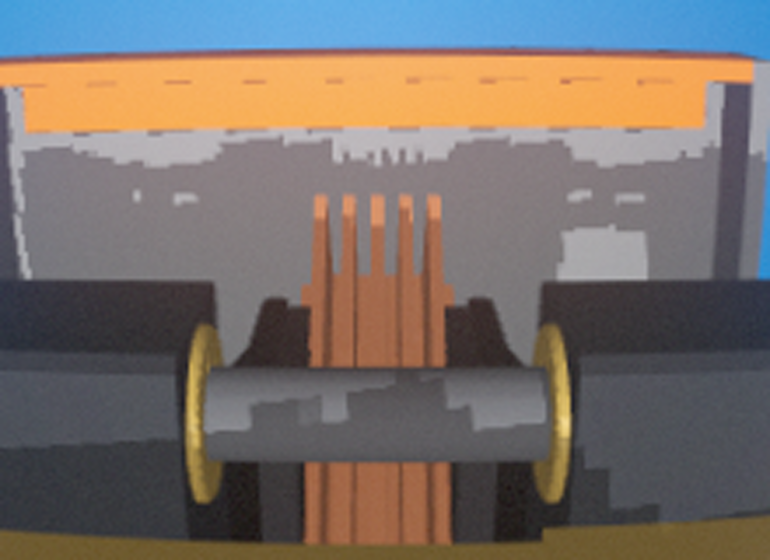

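View pics/s20.png

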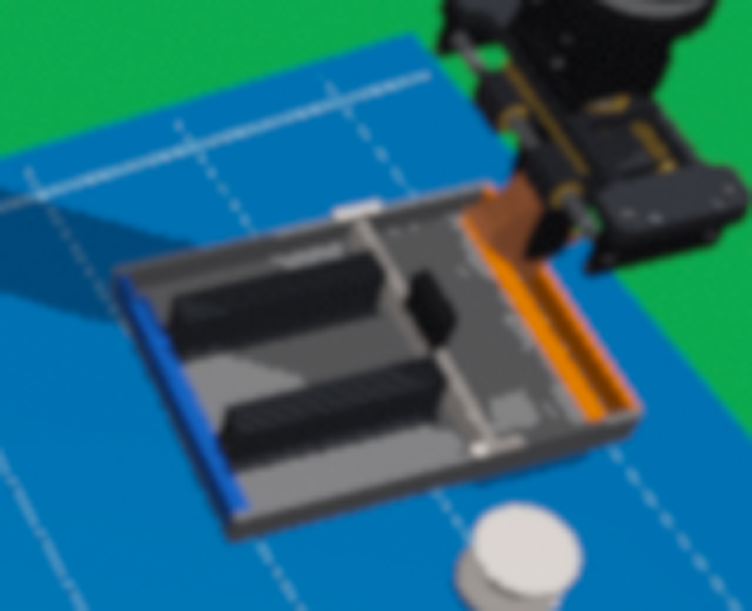

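```bash
python3 - <<'E'
import cv2
im=cv2.imread('raw_s20.png'); cv2.imwrite('pics/s20c.png',cv2.resize(im[100:150,365:430],None,fx=12,fy=12,interpolation=cv2.INTER_CUBIC))
E
```

```text
(no output)
```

View pics/s20c.png

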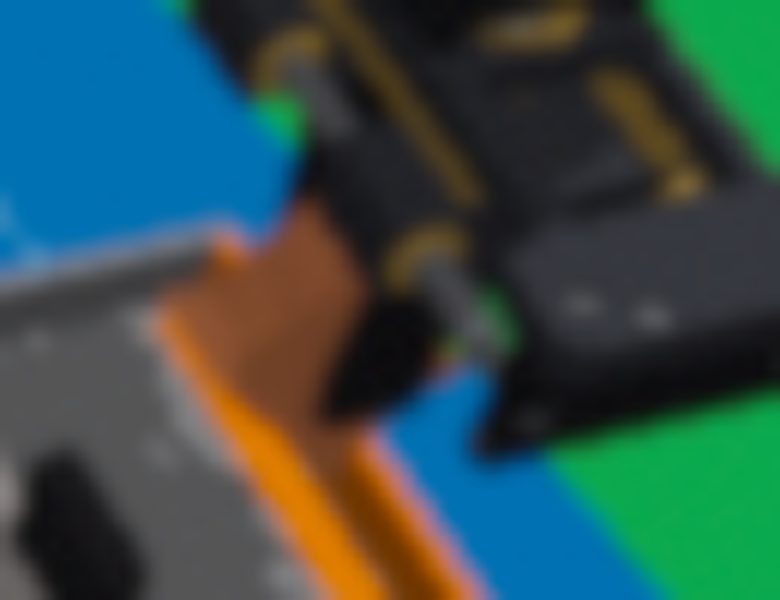

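The grip slackened: the sink has pitched about the jaw axis, +y end down by roughly 40°. I'll set it down on open bench, let it settle flat, and regrasp it deeper, centred and harder.

Call:
drive_tool --offset '[[-0.03,0,0],[-0.06,0,0],[-0.06,0,0]]' --angular '[[0,0,0],[0,0,0],[0,0,0]]' --squeeze 60

```text
time_s: 37.98
tool_pos: [0.5582, 0.3874, 0.1572]
tool_rot: [22.9, 89.7, 16.9]
force: [0.4, 0.6, -0.6]
grip_width: 0.0194
```

```bash
python3 - <<'E'
from h import *
plan((.58,.06,.15,0))
snap('scene','s21',crop=(280,60,440,190),scale=4.7)
E
```

```text
t 37.98 pos [0.5582 0.3874 0.1572] phi -6.0 tilt 0.35 w 0.0194 F [ 0.4  0.6 -0.6]
q7~ -9
[0.0067, -0.3233, 0.0561] [-0.105, 0.006, -0.002]
```

View pics/s21.png

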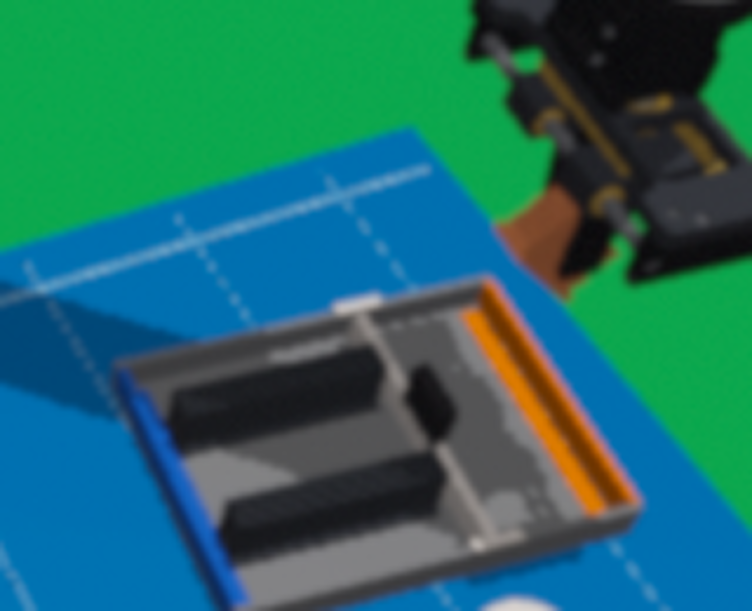

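The view confirms it: the −y end is raised at (505,230) and the low end is at (570,295). Moving to the open bench.

Call:
drive_tool --offset '[[0,-0.03,0.005],[0,-0.07,0.012],[0.002,-0.11,0.02],[0.003,-0.15,0.027],[0.004,-0.19,0.034],[0.005,-0.23,0.04],[0.006,-0.27,0.047],[0.006,-0.31,0.054],[0.006,-0.323,0.056],[0.006,-0.323,0.056]]' --angular '[[0,0,0],[-0.02,0,0],[-0.03,0,0],[-0.045,0,0],[-0.06,0,0],[-0.075,0,0],[-0.09,0,0],[-0.105,0,0],[-0.105,0.006,0],[-0.105,0.006,0]]'

```text
time_s: 39.28
tool_pos: [0.5783, 0.0588, 0.1477]
tool_rot: [177.6, 89.7, 177.5]
force: [0.2, 0.6, -0.4]
grip_width: 0.0197
```

```bash
python3 - <<'E'
from h import *
plan()
snap('scene','s22',crop=(200,100,360,230),scale=4.7)
snap('wrist','w22',crop=(150,130,370,290),scale=3.5)
E
```

```text
t 39.27 pos [0.5783 0.0588 0.1477] phi -0.1 tilt 0.31 w 0.0197 F [ 0.2  0.6 -0.4]
```

View pics/s22.png

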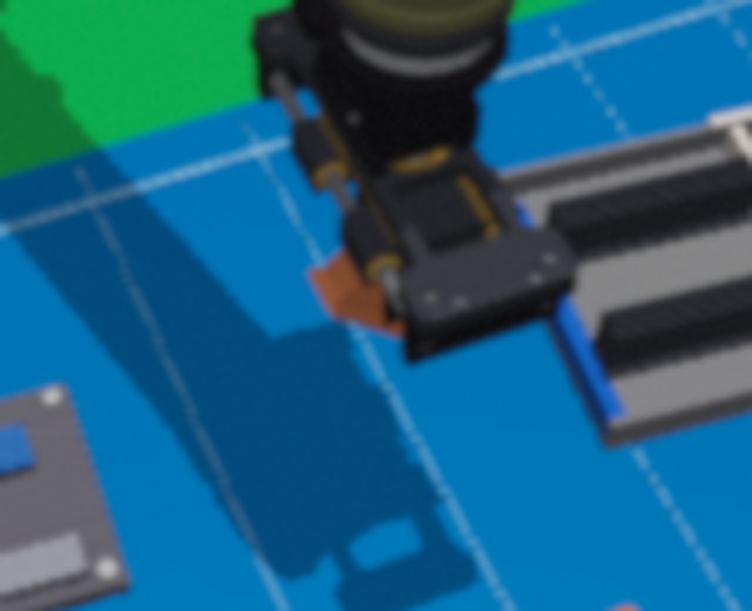

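Now pressing it gently down with a weak grip so it levels out between the pads.

Call:
drive_tool --offset '[[0.03,0,0],[0.06,0,0],[0.09,0,0],[0.102,0,0],[0.108,0,0],[0.108,0,0]]' --angular '[[0,0,0],[0,0,0],[0,0,0],[0,0,0],[0,0,0],[0,0,0]]'

```text
time_s: 40.12
tool_pos: [0.5784, 0.0623, 0.041]
tool_rot: [153.1, 89.8, 153.2]
force: [-0.2, -0.4, -0.8]
grip_width: 0.0198
```

Call:
drive_tool --offset '[[0,0,0],[0.003,0,0],[0.006,0,0],[0.009,0,0],[0.012,0,0],[0.015,0,0],[0.018,0,0],[0.018,0,0]]' --angular '[[0,0,0],[0,0,0],[0,0,0],[0,0,0],[0,0,0],[0,0,0],[0,0,0],[0,0,0]]' --squeeze 4

```text
time_s: 41.12
tool_pos: [0.5785, 0.0609, 0.024]
tool_rot: [-178.5, 89.8, -178.4]
force: [-2.7, -3.3, 5.9]
grip_width: 0.02
```

```bash
python3 - <<'E'
from h import *
plan()
snap('scene','s23',crop=(220,130,340,220),scale=6)
snap('wrist','w23',crop=(150,130,370,290),scale=3.5)
E
```

```text
t 41.12 pos [0.5785 0.0609 0.024 ] phi 0.1 tilt 0.2 w 0.02 F [-2.7 -3.3  5.9]
```

View pics/s23.png

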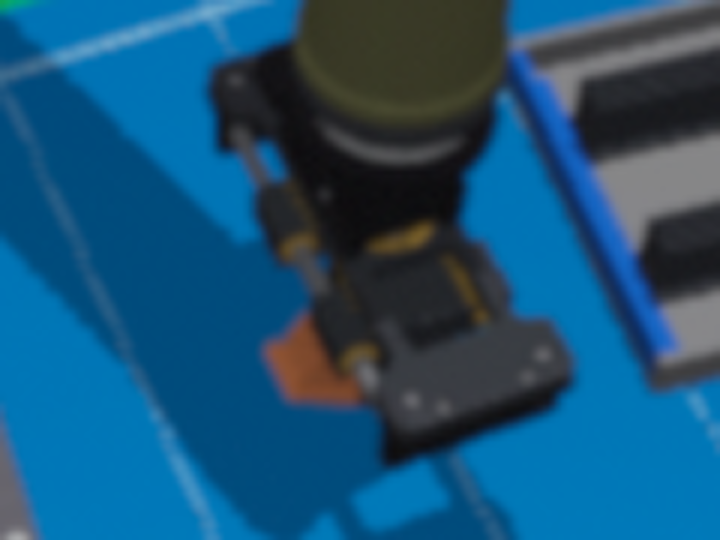

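View pics/w23.png

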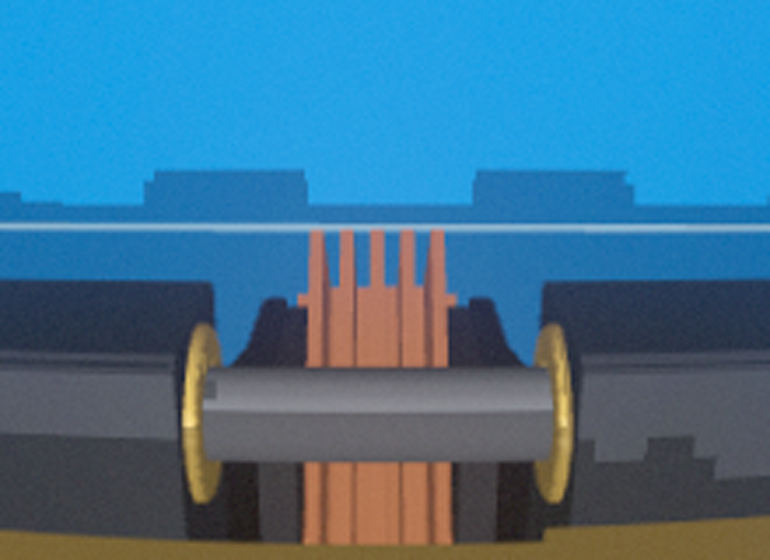

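It is still pitched. Opening the fingers to let it fall flat, then lifting.

Call:
drive_tool --offset '[[0,0,0],[0,0,0],[0,0,0],[0,0,0],[-0.03,0,0],[-0.07,0,0],[-0.11,0,0],[-0.125,0,0],[-0.125,0,0]]' --angular '[[0,0,0],[0,0,0],[0,0,0],[0,0,0],[0,0,0],[0,0,0],[0,0,0],[0,0,0],[0,0,0]]' --fingers 0

```text
time_s: 42.35
tool_pos: [0.5794, 0.061, 0.1495]
tool_rot: [-179.4, 89.9, -179.3]
force: [0.1, 0.2, -0.2]
grip_width: 0.0436
```

```bash
python3 - <<'E'
from h import *
import pickle
o,c=snap('wrist','w24',crop=(100,40,400,240),scale=2.6)
pickle.dump((state()[1:3],c),open('w24.pkl','wb'))
plan()
snap('scene','s24',crop=(220,130,340,220),scale=6)
E
```

```text
t 42.4 pos [0.5785 0.0608 0.1481] phi 0.1 tilt 0.25 w 0.0435 F [-0.1  0.1 -0.7]
```

View pics/w24.png

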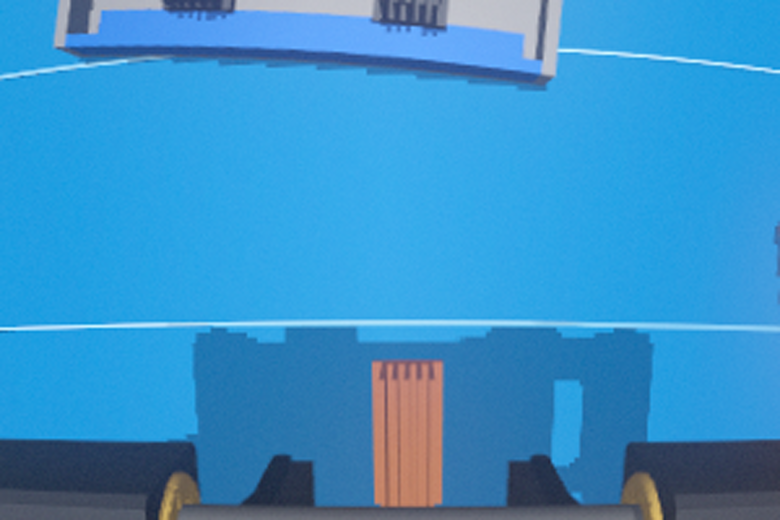

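View pics/s24.png

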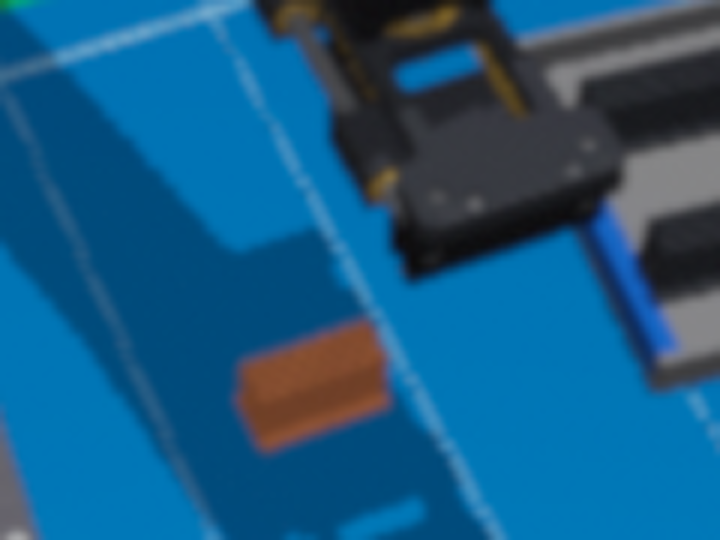

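It now stands flat, fins up. Measuring and regrasping.

```bash
python3 - <<'E'
from h import *
import pickle
pR,c=pickle.load(open('w24.pkl','rb'))
for u,v,z in [(407,377,.036),(407,362,.005),(407,490,.036),(407,400,.036),(374,400,.005),(441,400,.005)]: print(wz(pR,c,100+u/2.6,40+v/2.6,z))
e=wz(pR,c,100+407/2.6,40+362/2.6,.005)
plan((.578,e[1]-.030,.019,0))
E
```

```text
[0.5755639  0.06504034 0.036     ]
[0.57533967 0.0639962  0.005     ]
[0.57553177 0.0223761  0.036     ]
[0.57555859 0.05664899 0.036     ]
[0.5622116  0.04856873 0.005     ]
[0.58883816 0.04860106 0.005     ]
t 42.45 pos [0.578  0.0608 0.1473] phi 0.1 tilt 0.34 w 0.0434 F [-0.3 -0.1 -0.5]
q7~ -6
[0.1283, -0.0268, 0.0008] [0.001, -0.006, 0.0]
```

```bash
python3 - <<'E'
from h import *
import pickle
d=pickle.load(open('cams.pkl','rb'))[1]
S=lambda u,v,z:atz(d,220+u/6,130+v/6,z)
print(S(265,453,0),S(391,408,0)); print(S(241,400,.003))
print(S(243,372,.036),S(372,322,.036))
E
```

```text
[0.5942915  0.00561149 0.        ] [0.59443117 0.0652342  0.        ]
[0.56725617 0.00573101 0.003     ]
[0.57372585 0.00379105 0.036     ] [0.57147978 0.0644944  0.036     ]
```

Call:
drive_tool --offset '[[0.02,-0.02,0],[0.06,-0.026,0],[0.1,-0.026,0],[0.122,-0.026,0],[0.13,-0.026,0],[0.13,-0.026,0],[0.13,-0.026,0]]' --angular '[[0,0,0],[0,-0.006,0],[0,-0.006,0],[0,-0.006,0],[0,-0.006,0],[0,-0.006,0],[0,-0.006,0]]'

```text
time_s: 43.32
tool_pos: [0.578, 0.0348, 0.0182]
tool_rot: [-10.1, 89.9, -10.0]
force: [-0.2, 0.3, -0.9]
grip_width: 0.0437
```

```bash
python3 - <<'E'
from h import *
plan((.577,.035,.018,0))
E
```

```text
t 43.33 pos [0.578  0.0348 0.0182] phi 0.1 tilt 0.09 w 0.0437 F [-0.2  0.3 -0.9]
q7~ -6
[0.0002, 0.0002, -0.001] [0.002, 0.002, 0.0]
```

Call:
drive_tool --offset '[[0,0,-0.001],[0,0,-0.001],[0,0,-0.001],[0,0,-0.001],[0,0,-0.001],[0,0,-0.001]]' --angular '[[0,0,0],[0,0,0],[0,0,0],[0,0,0],[0,0,0],[0,0,0]]' --fingers 1 --squeeze 60

```text
time_s: 44.08
tool_pos: [0.5774, 0.0348, 0.0186]
tool_rot: [-5.6, 89.9, -5.5]
force: [0.4, -0.1, 3.8]
grip_width: 0.0194
```

Call:
drive_tool --offset '[[-0.02,0,0],[-0.05,0,0],[-0.08,0,0],[-0.11,0,0],[-0.11,0,0]]' --angular '[[0,0,0],[0,0,0],[0,0,0],[0,0,0],[0,0,0]]'

```text
time_s: 44.7
tool_pos: [0.579, 0.0352, 0.132]
tool_rot: [0.5, 89.5, 0.5]
force: [0.2, -0.3, -1.0]
grip_width: 0.0195
```

```bash
python3 - <<'E'
from h import *
plan((*tray(0,.083),.14,-6))
E
```

```text
t 44.7 pos [0.579  0.0352 0.132 ] phi 0.1 tilt 0.47 w 0.0195 F [ 0.2 -0.3 -1. ]
q7~ -44
[-0.0081, 0.3546, -0.0222] [0.106, 0.008, -0.0]
```

Call:
drive_tool --offset '[[-0.004,0.03,-0.002],[-0.008,0.07,-0.004],[-0.008,0.11,-0.007],[-0.008,0.15,-0.01],[-0.008,0.19,-0.012],[-0.008,0.24,-0.015],[-0.008,0.29,-0.018],[-0.008,0.335,-0.021],[-0.008,0.3546,-0.0222],[-0.008,0.3546,-0.0222]]' --angular '[[0,0,0],[0.02,0,0],[0.03,0,0],[0.045,0,0],[0.06,0,0],[0.075,0,0],[0.09,0,0],[0.106,0,0],[0.106,0.008,0],[0.106,0.008,0]]'

```text
time_s: 45.95
tool_pos: [0.5552, 0.3903, 0.1387]
tool_rot: [-158.1, 89.9, -164.0]
force: [0.2, -1.0, -0.9]
grip_width: 0.0193
```

```bash
python3 - <<'E'
from h import *
import pickle
o,w=snap('wrist','w25',crop=(150,130,370,290),scale=3.5)
pickle.dump((state()[1:3],w),open('w25.pkl','wb'))
snap('scene','s25',crop=(280,60,440,190),scale=4.7)
plan((*tray(0,.083),.025,-6))
E
```

```text
t 46.05 pos [0.557  0.387  0.1391] phi -6.1 tilt 0.12 w 0.0194 F [ 1.  -0.4 -0.8]
q7~ -44
[0.1141, 0.0028, -0.0012] [-0.002, 0.0, 0.002]
```

View pics/w25.png

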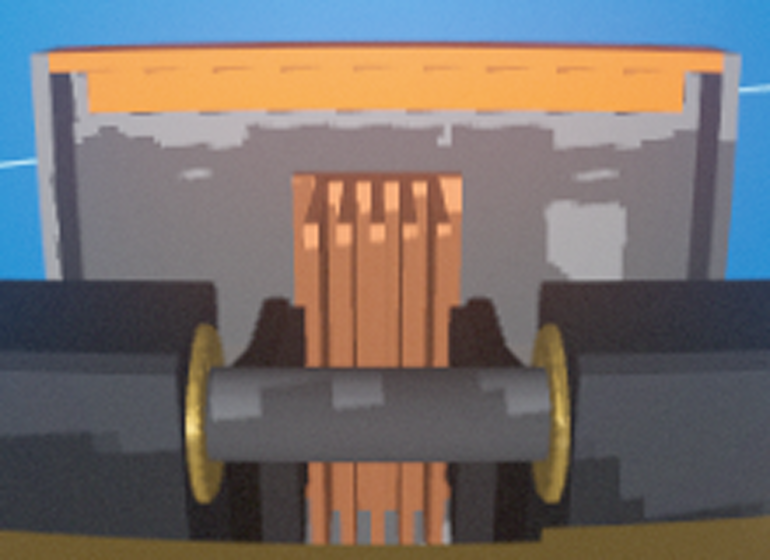

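View pics/s25.png

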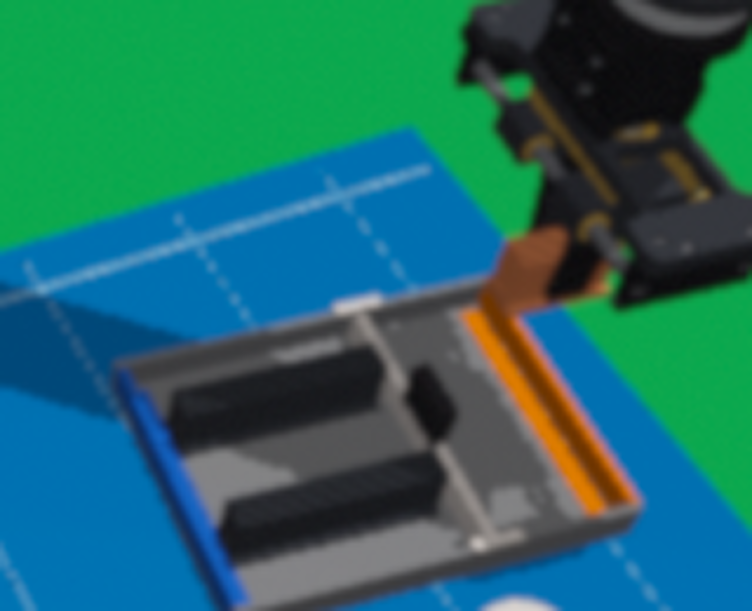

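The sink is near level this time, with the flange end at v≈172 beyond the fin ends at v≈230 as expected. Lowering.

Call:
drive_tool --offset '[[0.03,0.002,0],[0.06,0.0025,-0.001],[0.085,0.0025,-0.001],[0.1,0.0025,-0.001],[0.108,0.0025,-0.001],[0.112,0.0025,-0.001],[0.112,0.0025,-0.001]]' --angular '[[0,0,0],[0,0,0],[0,0,0],[0,0,0],[0,0,0],[0,0,0],[0,0,0]]'

```text
time_s: 46.92
tool_pos: [0.5566, 0.3895, 0.0277]
tool_rot: [-66.9, 89.9, -73.0]
force: [0.5, -0.0, 0.1]
grip_width: 0.0193
```

```bash
python3 - <<'E'
from h import *
plan((*tray(0,.083),.0235,-6))
E
```

```text
t 46.92 pos [0.5566 0.3895 0.0277] phi -6.1 tilt 0.1 w 0.0193 F [ 0.5 -0.   0.1]
q7~ -44
[0.0042, 0.0002, -0.0005] [-0.002, 0.001, 0.002]
```

Free so far. Four mm more, then release.

Call:
drive_tool --offset '[[0.002,0,0],[0.0035,0,0],[0.004,0,0],[0.004,0,0]]' --angular '[[0,0,0],[0,0,0],[0,0,0],[0,0,0]]'

```text
time_s: 47.42
tool_pos: [0.5566, 0.3896, 0.0237]
tool_rot: [-66.4, 89.9, -72.5]
force: [0.0, -0.5, -0.2]
grip_width: 0.0202
```

Call:
drive_tool --offset '[[0,0,0],[0,0,0],[0,0,0],[0,0,0],[-0.02,0,0],[-0.06,0,0],[-0.11,0,0],[-0.11,0,0]]' --angular '[[0,0,0],[0,0,0],[0,0,0],[0,0,0],[0,0,0],[0,0,0],[0,0,0],[0,0,0]]' --fingers 0

```text
time_s: 48.42
tool_pos: [0.5594, 0.3924, 0.1412]
tool_rot: [33.1, 89.4, 27.0]
force: [-0.2, 0.7, 1.0]
grip_width: 0.0434
```

```bash
python3 - <<'E'
from h import *
plan((.40,.36,.20,-6))
snap('wrist','w26',scale=1.5)
snap('scene','s26',crop=(290,100,430,210),scale=5.4)
E
```

```text
t 48.42 pos [0.5594 0.3924 0.1412] phi -6.1 tilt 0.64 w 0.0434 F [-0.2  0.7  1. ]
q7~ -51
[-0.0605, -0.0488, -0.1545] [-0.002, 0.009, -0.006]
```

View pics/s26.png

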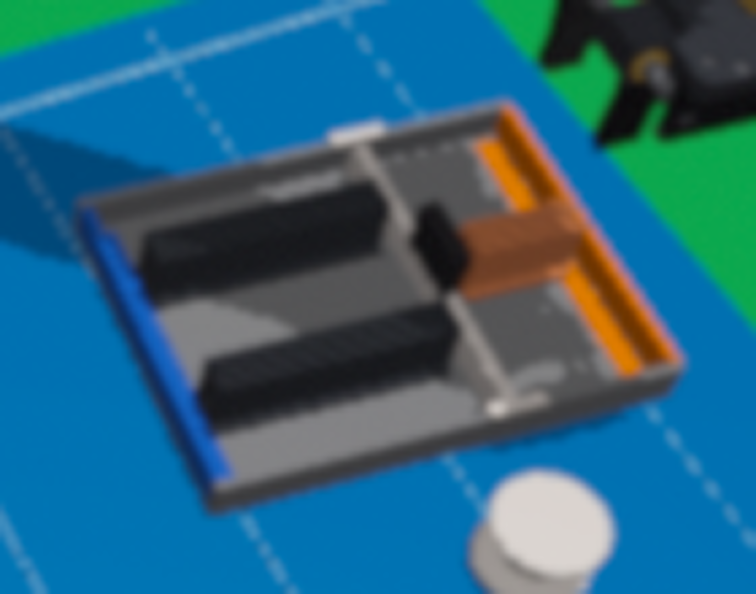

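View pics/w26.png

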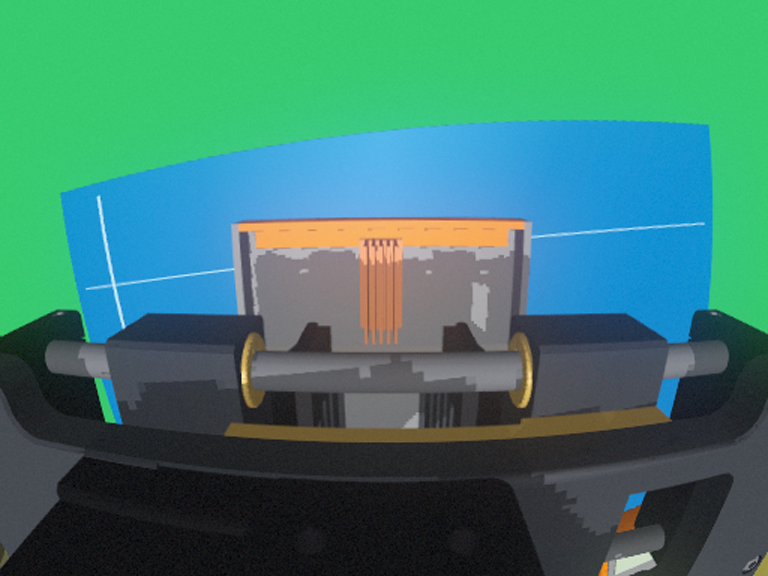

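The short sink lies in the orange compartment. Retreating to get a clear view.

```bash
python3 - <<'E'
from h import *
plan((.25,.6,.25,30))
E
```

```text
t 48.52 pos [0.5571 0.3902 0.1358] phi -6.1 tilt 0.17 w 0.0435 F [ 0.2 -0.2 -0.4]
q7~ -40
[-0.1152, 0.176, -0.3273] [-0.63, 0.003, 0.001]
```

Call:
drive_tool --offset '[[-0.05,0,0],[-0.09,0.02,-0.03],[-0.1,0.045,-0.08],[-0.11,0.07,-0.13],[-0.115,0.1,-0.18],[-0.115,0.125,-0.23],[-0.115,0.15,-0.28],[-0.115,0.176,-0.327],[-0.115,0.176,-0.327]]' --angular '[[0,0,0],[-0.05,0,0],[-0.15,0,0],[-0.25,0,0],[-0.35,0,0],[-0.45,0,0],[-0.55,0,0],[-0.63,0,0],[-0.63,0,0]]'

```text
time_s: 49.65
tool_pos: [0.2431, 0.6022, 0.2488]
tool_rot: [169.5, 89.9, -159.9]
force: [0.4, 0.1, -0.2]
grip_width: 0.0436
```

```bash
python3 - <<'E'
from h import *
plan()
snap('scene','s27',crop=(290,100,430,210),scale=5.4)
snap('top','top27',crop=(85,165,205,265),scale=6)
im=cv2.imread('raw_top27.png'); cv2.imwrite('pics/top27f.png',cv2.resize(im,None,fx=1.5,fy=1.5))
E
```

```text
t 49.65 pos [0.2431 0.6022 0.2488] phi 30.6 tilt 0.09 w 0.0436 F [ 0.4  0.1 -0.2]
```

View pics/s27.png

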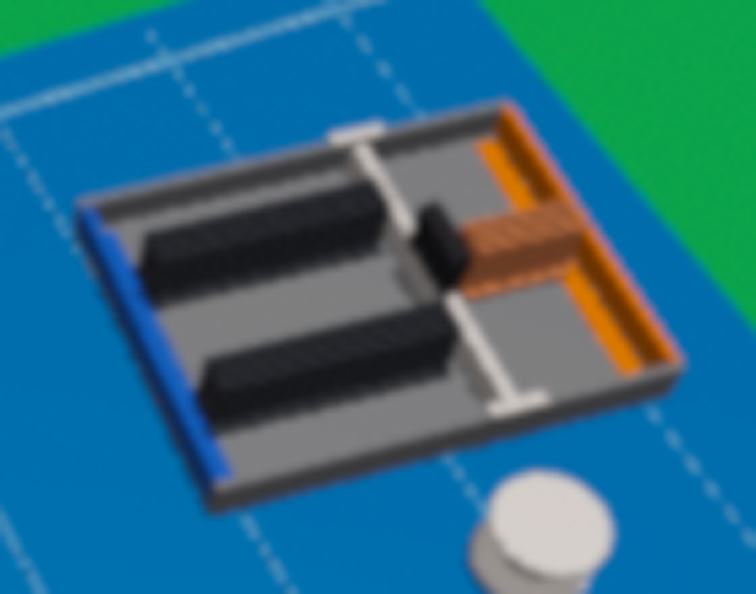

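View pics/top27.png

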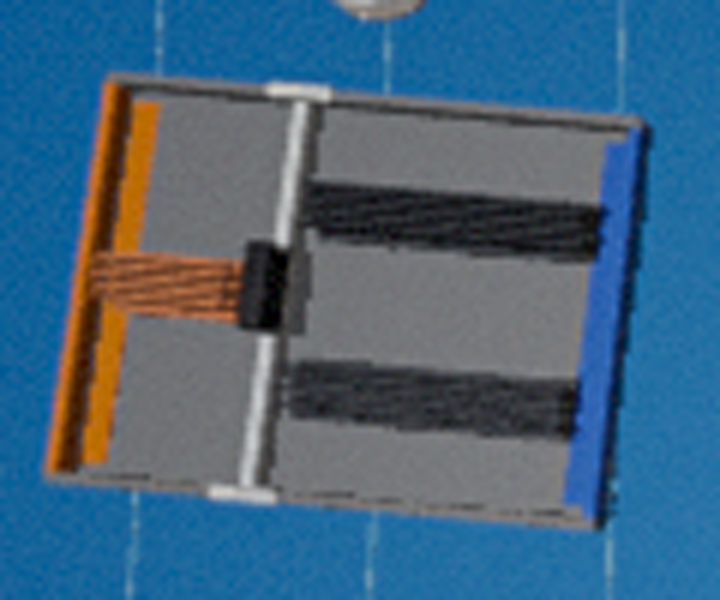

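View pics/top27f.png

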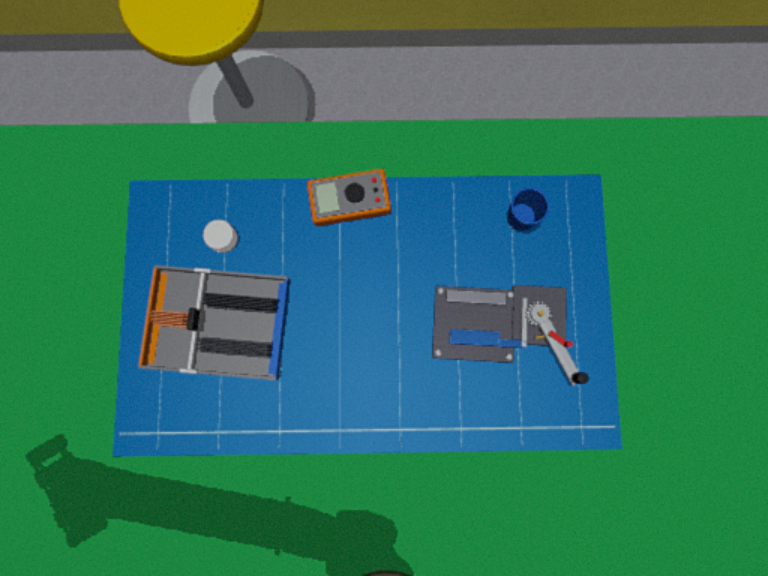

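```bash
python3 - <<'E'
from h import *
import pickle
c,d,_=pickle.load(open('cams.pkl','rb'))
def t2(p):
    p=p[:2]-np.array([.5475,.3072]); a=np.radians(-5.98)
    return np.array([np.cos(a)*p[0]+np.sin(a)*p[1],-np.sin(a)*p[0]+np.cos(a)*p[1]]).round(4)
T=lambda u,v,z:t2(atz(c,85+u/6,165+v/6,z))
print('left',T(92,277,.041),T(95,255,.041),T(95,302,.041),T(100,277,.041),'right vis',T(241,290,.041))
print('grip',T(261,285,.054),'bar',T(293,165,.025),T(258,410,.025))
S=lambda u,v,z:t2(atz(d,290+u/5.4,100+v/5.4,z))
print('scene top end',S(575,202,.041),S(590,235,.041),S(468,258,.041),'bottom',S(470,298,.005),S(578,268,.005))
im=cv2.imread('raw_s27.png'); cv2.imwrite('pics/s27c.png',cv2.resize(im[130:165,365:410],None,fx=16,fy=16,interpolation=cv2.INTER_CUBIC))
im=cv2.imread('raw_top27.png'); cv2.imwrite('pics/t27c.png',cv2.resize(im[200:225,92:140],None,fx=16,fy=16,interpolation=cv2.INTER_CUBIC))
E
```

```text
left [-0.0026  0.1123] [0.0074 0.1125] [-0.0137  0.1092] [-0.0023  0.1087] right vis [-0.0024  0.0444]
grip [-0.0002  0.0312] bar [0.0583 0.0348] [-0.0548  0.0344]
scene top end [-0.0038  0.1137] [0.0182 0.1104] [0.0142 0.0442] bottom [0.0146 0.0558] [0.0126 0.1193]
```

View pics/s27c.png

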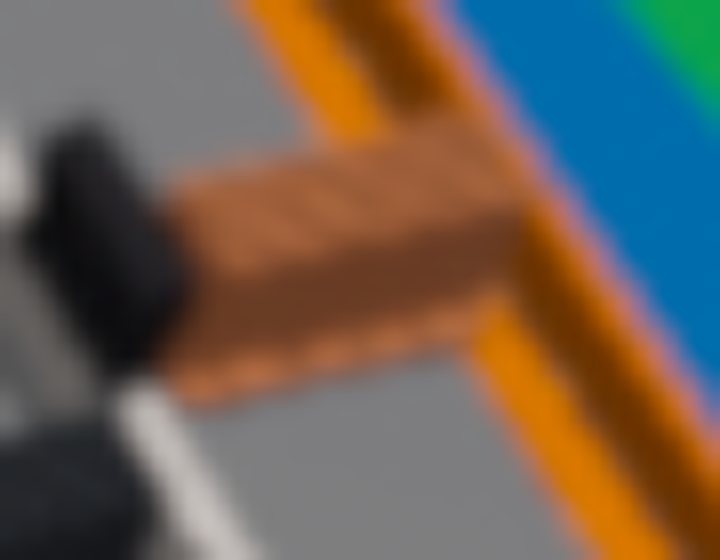

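View pics/t27c.png

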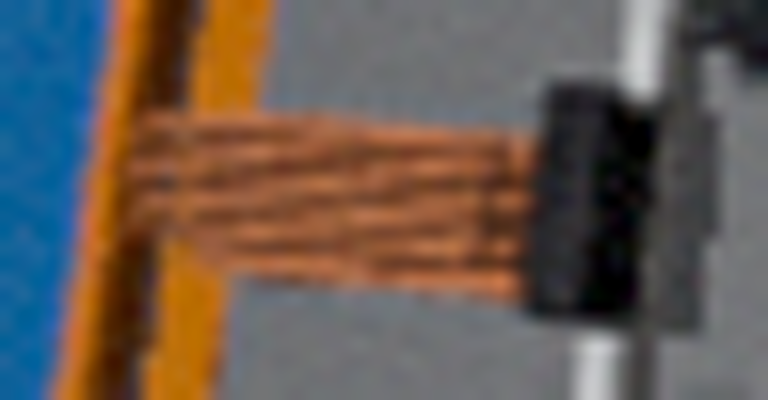

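```bash
python3 - <<'E'
from h import *
import pickle
c,d,_=pickle.load(open('cams.pkl','rb'))
def tri(a,b):
    o1,d1=ray(c,*a); o2,d2=ray(d,*b)
    A=np.c_[d1,-d2]; s=np.linalg.lstsq(A,o2-o1,rcond=None)[0]
    p,q=o1+s[0]*d1,o2+s[1]*d2; return ((p+q)/2).round(4),np.linalg.norm(p-q).round(4)
print('short +y far corner',tri((100.4,207.2),(392.5,137.2)),'near... ',tri((100.1,214.1),(397.5,142.2)))
# long a fin-top corners as reference: top crop6 (305,182) ; 
pR,w=pickle.load(open('w25.pkl','rb'))
E
python3 - <<'E'
import cv2
im=cv2.imread('raw_w26.png'); cv2.imwrite('pics/w26c.png',cv2.resize(im[140:240,200:310],None,fx=6.5,fy=5.8,interpolation=cv2.INTER_CUBIC))
E
```

```text
short +y far corner (array([0.5622, 0.4058, 0.0577]), np.float64(0.014)) near...  (array([0.5528, 0.4341, 0.0109]), np.float64(0.0048))
```

View pics/w26c.png

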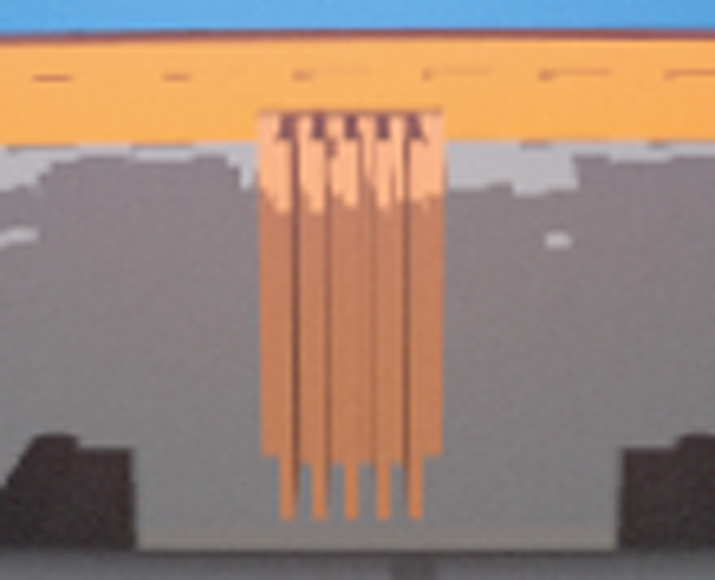

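```bash
python3 - <<'E'
from h import *
import pickle
w=pickle.load(open('w25.pkl','rb'))[1]
# pose at w26 moment (t~48.42-48.52)
for p in ([.5594,.3924,.1412],[.5571,.3902,.1358]):
    Rm=Rdown(-6.1)
    W=lambda u,v,z: wz((np.array(p),Rm),w,200+u/6.5,140+v/5.8,z)
    def t2(q):
        q=q[:2]-np.array([.5475,.3072]); a=np.radians(-5.98)
        return np.array([np.cos(a)*q[0]+np.sin(a)*q[1],-np.sin(a)*q[0]+np.cos(a)*q[1]]).round(4)
    print('flange far',t2(W(350,111,.010)),'flange near',t2(W(350,457,.010)),'fin near',t2(W(350,520,.041)),'fin far',t2(W(350,138,.041)))
E
```

```text
flange far [-0.002   0.1114] flange near [-0.0024  0.0506] fin near [-0.002   0.0509] fin far [-0.0016  0.1116]
flange far [-0.004   0.1097] flange near [-0.0043  0.05  ] fin near [-0.004   0.0506] fin far [-0.0036  0.11  ]
```

Assuming level, the flange and fin-top ends agree to within 1 mm, so the short sink lies flat, spanning tray y from 0.051 to 0.111. All the checks pass, so I'm handing in.

```bash
python3 -c "
from cell import sign_off
print(sign_off())"
```

```text
the job is handed in; nothing more can be done
None
```

The job is handed in at about 50 s of the 200 s allowed. The hand-in reports no verdict, so the results below are from my own camera checks.

**What I did**
- Slid the divider towards the orange end.
- Flipped the red tab to the opening side.
- Pumped the handle three strokes.
- Laid both long black sinks lengthways in the blue compartment and the copper sink in the orange one. Only one short sink was on the bench.

**Last checks**
- **Jaw:** open about 24.7 mm from the top picture.
- **Long sinks:** they looked level and parallel to the tray, from about y = −0.114 to +0.02 m in the tray, on the blue side of the divider.
- **Short sink:** flat, fins up, from about y = 0.05 to 0.11 m. Its flange and fin ends agreed to within 1 mm in the wrist view.
- **Multimeter, spool and tool cup:** each at the same place in the pictures as at the start.
- **Gripper:** clear of everything.

**What went wrong or disagreed**
- The short sink tipped about 40° in the grip on its first carry. It pressed on the tray with 33 N and shifted the divider from about 0.044 to 0.031 m. I set the sink down on the bench, regrasped it and placed it again. The divider still leaves the room needed on both sides.
- A two-camera height check on the short sink gave inconsistent results, probably from mismatched corners. I relied on the wrist-view check instead.

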